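# Wipe the jar lanes clean and file the amber jars

## Task

Take the purple groomer from its rest, wipe every biscuit chip along the tray's two lanes into the steel crumb trough without touching chips with the fingers, and stand the groomer back in its rest. Then slide all the waiting amber jars, upright and never lifted off the tray, into the clean lanes so that each stands in single file fully between the rails; use either lane. Leave the ramekin, brush and comb where they are.

Things in the scene. Friction and masses are not known exactly. Their poses are not given: they have to be found in the camera images.
- tray: White jar tray, fixed; origin on the counter, under the deck's middle line; lanes along its y. Flat deck 40 high, y -162.5 to +285: the apron (y above +27.5, 230 wide in x), where jars wait, and two lanes (y below +27.5), centred at x -38 and +38, each 68 wide between blue rails 8 thick (at x -76, 0, +76), 22 above the deck. No lip round the apron. Crumb trough at -y.
- mouth0 (a point): Mouth of the lane at x -38: centre of the lane at deck height, tray y +27.5, where its rails begin; jars enter here from the apron towards -y.
- mouth1 (a point): The same for the lane at x +38.
- trough (a point): Centre of the floor of the sunken dark steel crumb trough at the tray's -y end: floor 4 above the counter, inside 162 (x) by 76 (y, -238.5 to -162.5), outer walls 50 high. The lanes end at its edge, y -162.5, open, so chips fall in. On each lane's centre line a steel pin, radius 5, stands in it 18 clear of that edge, up to 22 above the deck, to stop jars.
- rest: Shallow blue acrylic rest, fixed, 120 (x) by 80 (y), floor 6 above the counter, rim 4 thick and 14 above the counter; origin under its centre on the counter. The groomer stands in it at the start.
- groomer: Purple silicone groomer used as the scraper block: flat wiping foot 60 (x) by 26 (y) by 22 high, on it a grip 40 (x) by 24 (y) reaching to 68 above the underside. Origin at the centre of its underside, z up. 90 g.
- jar0: Closed squat amber glass jar with a white lid, 56 diameter, 52 high, about 160 g, standing on the apron; origin at the centre of its underside. Three or four of the four jars are present.
- jar1: Closed squat amber glass jar with a white lid, 56 diameter, 52 high, about 160 g, standing on the apron; origin at the centre of its underside. Three or four of the four jars are present.
- jar2: Closed squat amber glass jar with a white lid, 56 diameter, 52 high, about 160 g, standing on the apron; origin at the centre of its underside. Three or four of the four jars are present.
- jar3: Closed squat amber glass jar with a white lid, 56 diameter, 52 high, about 160 g, standing on the apron; origin at the centre of its underside. Three or four of the four jars are present.
- chip0: Brown hard biscuit chip, 14 x 12 x 8 high, 10 g, lying in a lane; origin at the centre of its underside. Four to eight of the eight chips are present.
- chip1: Brown hard biscuit chip, 14 x 12 x 8 high, 10 g, lying in a lane; origin at the centre of its underside. Four to eight of the eight chips are present.
- chip2: Brown hard biscuit chip, 14 x 12 x 8 high, 10 g, lying in a lane; origin at the centre of its underside. Four to eight of the eight chips are present.
- chip3: Brown hard biscuit chip, 14 x 12 x 8 high, 10 g, lying in a lane; origin at the centre of its underside. Four to eight of the eight chips are present.
- chip4: Brown hard biscuit chip, 14 x 12 x 8 high, 10 g, lying in a lane; origin at the centre of its underside. Four to eight of the eight chips are present.
- chip5: Brown hard biscuit chip, 14 x 12 x 8 high, 10 g, lying in a lane; origin at the centre of its underside. Four to eight of the eight chips are present.
- chip6: Brown hard biscuit chip, 14 x 12 x 8 high, 10 g, lying in a lane; origin at the centre of its underside. Four to eight of the eight chips are present.
- chip7: Brown hard biscuit chip, 14 x 12 x 8 high, 10 g, lying in a lane; origin at the centre of its underside. Four to eight of the eight chips are present.
- ramekin: Bystander: white ceramic ramekin, 80 across, 42 high, beside the apron end of the tray; origin under its centre.
- brush: Bystander: red slicker brush, about 50 (x) by 180 (y), 24 high, beyond the tray.
- comb: Bystander: steel comb, about 31 (x) by 180 (y), 6 high, beyond the tray.
Not all that is in view belongs to the job. Leave any blue or turquoise look-alike of the jar3 alone.

How it is judged:
By the outcome, as a careful person would: the job done as asked, in the order asked, and still so for the second after the job is handed in, with the robot touching nothing.
Of jar0, jar1, jar2, jar3 only 3 to 4 are there at a start; the rules pass over those that are not, and their reading is None.
Of chip0, chip1, chip2, chip3, chip4, chip5, chip6, chip7 only 4 to 8 are there at a start; the rules pass over those that are not, and their reading is None.
At some moment in a run one of jar0, jar1, jar2, jar3 may be knocked a few centimetres aside while the robot is not near it.
It also fails if it takes over 210 s, if anything falls off the work surface, if the arm or the gripper's body presses on something with over 40 N, if the wrist force passes 120 N, or if a joint passes its speed limit or range.

## Robot

A 6-joint arm with a two-finger parallel gripper is mounted at the origin on the work surface. World frame = base frame: x ahead of the robot, y to its left, z up, the work surface at z = 0. Lengths are in mm, angles in rad, forces in N, time in s.
With the tool pointing down it reaches from about 275 to 750 mm from the base axis. Payload 10.2 kg.
Tool frame: the origin (TCP) lies midway between the tips of the shut fingers; the grasp point (between the pads) lies 19 mm behind it; z points along the fingers, y is the direction in which the jaws open and shut (so a half turn about z gives the same grasp; the last joint's range is limited). The gripper opens to 85 mm and grips with 20 to 120 N. Pads are 22 mm wide; open, the fingers measure 114 mm over their backs; the gripper's body (76 mm by 85 mm) begins 54 mm behind the grasp point. The pads swing forward as they close: fully open they stand 13 mm farther back than shut.
Start: joints at [-1.423, 0.313, 1.498, -0, 1.331, -0.223], TCP at [190.227, -489.331, 231.294] pointing down, gripper open.
Joint ranges: [-2.94, 2.94], [-0.97, 2.17], [0.19, 2.56], [-1.23, 4.37], [0.02, 3.11], [-2.88, 2.88]. Speed limits (rad/s): [2.39, 2.39, 3.01, 3.14, 3.14, 3.14].

## Interface

Orientations are given as a unit quaternion [w, x, y, z].
In Python, from rig import ctrl, capture, calibration, order gives the robot as it stands.
- The arm moves only by the tool jog_arm, never from a script. Its argument "rows" is a list that holds one entry, the list of rows, each a list of 6 numbers: the shift along the tool's x, y, z as a fraction of full scale, then the turn, a rotation vector about the tool's x, y, z as a fraction of full scale. In form: [[[x, y, z, ax, ay, az], ...]]. A call has 1 to 8 rows; each row is the pose to reach, as a shift and turn from the pose commanded when the call began, along the tool's axes at that moment; what a row does not reach only later rows make up. Full scale, the value 1, is 0.15 m for a shift and pi/2 rad for a turn. A row lasts 1/12 s, in which the tool goes at most 41.7 mm and 7.16 degrees, less where a joint would pass 70% of its speed; a pose out of reach is approached as far as the arm can. A call with a number of a shift or a turn outside -1 to 1 is refused whole. A call with a gripper value outside its range is refused whole. "jaw" is the gripper command: -1 is fully open, 1 is shut, values between are in proportion, set as the call begins (left out, the last holds). The fingers move at their own pace and stop on an object; "grip_force" is the grip in N (left out, the last holds). Time passes only in rows, so rows that repeat a pose let the fingers close. It gives the time, the measured TCP pose, the force and the opening at its end, in the units of the state.
- ctrl.sense(): the state, without advancing time (a new reading comes with each control period).
- capture(name): name is "scene" or "top" or "wrist"; returns the picture (400x640x3 uint8, red, green, blue); there is no depth.
- calibration(name): a dict with "fov_y" (degrees; the focal length in pixels is half the picture's height over the tangent of half this angle, whatever the lens; pixels are square), "cx", "cy" (the principal point, pixels), "k1" (the pictures are not rectified: a ray, as slopes to the right and down, at radius r is drawn at 1 + k1 r^2 times it, then the intrinsics apply), "view" (4x4, takes a point from world to camera coordinates); the wrist camera has in their place "mount" (4x4, takes a point from camera to tool coordinates, whose origin is the TCP and whose axes are the flange's). Camera axes: x right, y down, z forward; pixel columns grow to the right and rows downward; lengths in mm; the calibration is good to about 2 mm. A picture is of the moment at which its call begins: read the wrist's pose just before it. calibration takes no time and is no camera call.
- order.finish_job(): hands the job in, once; it reports no verdict.
The state is a dict: "time_s": time; "joints": joint angles; "dq": joint speeds; "tau": joint torques, N m; "eef_pos": TCP position; "ee_rot": TCP orientation; "force": force on the tool from outside, world axes, zero at the start; "wrist_torque": the same for the moment, N m; "grip_width": opening from 0.0 (shut) to 1.0 (fully open).
Only numpy, scipy, OpenCV 4.12 (cv2) and the standard library are available. Lean on these libraries where they do the work, as an engineer would, in place of code of your own. Each camera call takes 0.05 s, during which the arm holds its last target.

## Working session

There is one attempt and no reset: what is moved stays moved. The work goes in short steps, Python scripts to look and compute and a tool call to move; the robot and the scene stay as the last step left them, time stands still between calls to the robot, and variables do not carry over. Pictures are saved under pics/ and viewed, and the job is handed in when it is done.

Besides the shell and the picture viewer there is one more tool, called in YAML: its name, and indented under it one key for each argument. jog_arm: Moves the arm, as the interface text tells. Shift numbers are shares of 0.15 m and turn numbers shares of pi/2 rad, none past 1 either way. Its arguments: {"type":"object","properties":{"rows":{"type":"array","items":{"type":"array","items":{"type":"array","items":{"type":"number"}}}},"jaw":{"type":"number"},"grip_force":{"type":"number"}},"required":["rows"]}

```bash
ls; mkdir -p pics
python3 - <<'E'
from rig import ctrl,capture,calibration
import cv2
s=ctrl.sense();print(s['time_s'],s['eef_pos'],s['ee_rot'],s['grip_width'])
for n in ['scene','top','wrist']:
    cv2.imwrite(f'pics/{n}0.png',capture(n)[:,:,::-1]);print(n,calibration(n))
E
```

```text
pics
0.0 [ 190.1961923  -489.06951932  230.73538385] [-6.45994100e-04  9.82863996e-01  1.84331077e-01  3.96347396e-05] 1.0003446856769798
scene {'fov_y': 42.61743927559541, 'cx': 315.53878585428214, 'cy': 197.2534850925908, 'k1': -0.06973955072812742, 'view': array([[ 3.62900603e-02,  9.99233664e-01, -1.46668562e-02,
        -7.01215844e+01],
       [ 7.29411042e-01, -3.65172891e-02, -6.83100300e-01,
        -4.21574188e+02],
       [-6.83112410e-01,  1.40915842e-02, -7.30177282e-01,
         1.83614016e+03],
       [ 0.00000000e+00,  0.00000000e+00,  0.00000000e+00,
         1.00000000e+00]])}
top {'fov_y': 42.16607917094451, 'cx': 318.51928672255366, 'cy': 208.01974014397317, 'k1': -0.048391435491769566, 'view': array([[-2.99914093e-02, -9.99498451e-01,  1.01666525e-02,
         4.46469755e+01],
       [-9.85760856e-01,  2.78924735e-02, -1.65823835e-01,
         6.09927786e+02],
       [ 1.65457093e-01, -1.49951785e-02, -9.86102984e-01,
         1.24528977e+03],
       [ 0.00000000e+00,  0.00000000e+00,  0.00000000e+00,
         1.00000000e+00]])}
wrist {'fov_y': 63.413927641341374, 'cx': 320.06607118368163, 'cy': 195.15911496933734, 'k1': -0.01900933532965995, 'mount': array([[ 3.28277593e-04, -9.45851669e-01, -3.24599002e-01,
         8.47270185e+01],
       [ 9.99999823e-01,  4.71757414e-04, -3.63325217e-04,
        -1.34925562e-01],
       [ 4.96783749e-04, -3.24598825e-01,  9.45851656e-01,
        -1.43186886e+02],
       [ 0.00000000e+00,  0.00000000e+00,  0.00000000e+00,
         1.00000000e+00]])}
```

View pics/scene0.png

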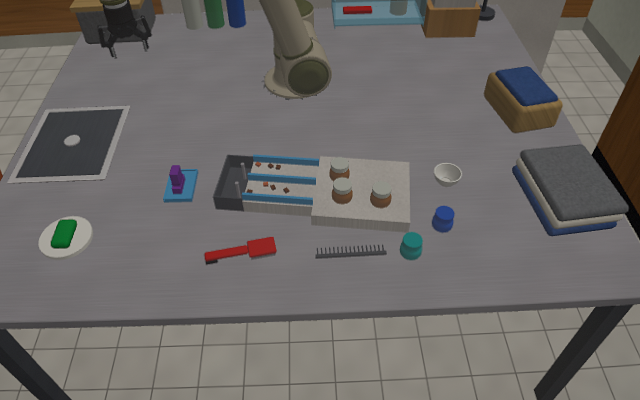

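View pics/top0.png

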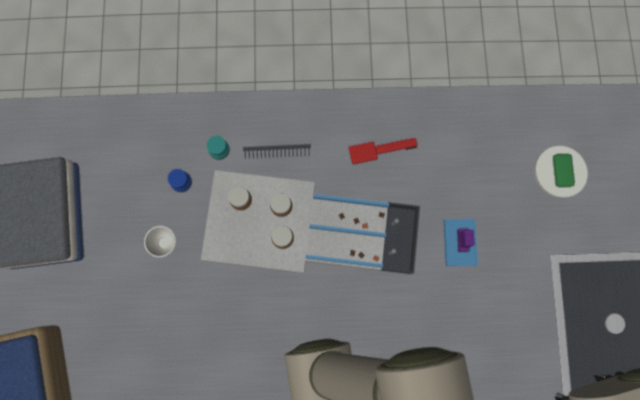

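View pics/wrist0.png

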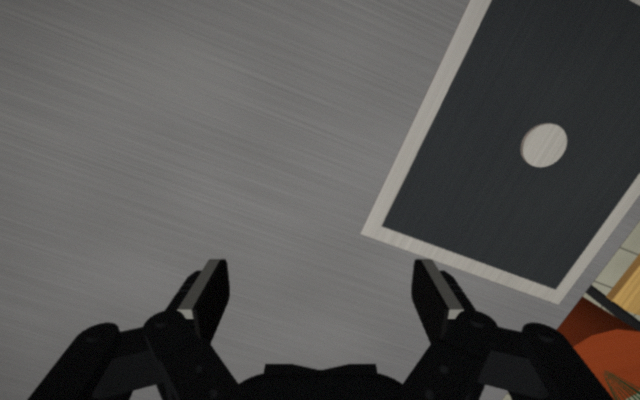

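The top picture shows three amber jars (white lids) at (239,198), (281,205) and (282,237). Chips in the far lane are at (341,216), (356,221), (365,226) and (381,214), and in the near lane at (352,253), (361,254) and (376,258). The groomer is in its rest at (466,240).

Candidates:
- Groomer: purple (466,240), red brush (380,150), green block on plate (563,170). The purple one in the blue rest fits.
- Jars: the three on the apron. The blue (179,180) and teal (218,147) ones are look-alikes, so I leave them.

Next I check this in a close crop and measure.

```bash
cat > h.py <<'E'
import numpy as np,cv2
from rig import ctrl,capture,calibration
from scipy.spatial.transform import Rotation as R
def K(c):
    f=200/np.tan(np.radians(c['fov_y'])/2); return f
def cam(name,s=None):
    c=calibration(name)
    if name=='wrist':
        s=s or ctrl.sense(); q=s['ee_rot']; T=np.eye(4);T[:3,:3]=R.from_quat([q[1],q[2],q[3],q[0]]).as_matrix();T[:3,3]=s['eef_pos']
        M=T@c['mount']
    else: M=np.linalg.inv(c['view'])
    return c,M
def cast(c,M,uv,z):
    f=K(c);uv=np.atleast_2d(np.array(uv,float));d=(uv-[c['cx'],c['cy']])/f
    r=d.copy()
    for _ in range(20): r=d/(1+c['k1']*(r**2).sum(1,keepdims=True))
    D=np.c_[r,np.ones(len(r))]@M[:3,:3].T;o=M[:3,3]
    t=(z-o[2])/D[:,2]; return o+t[:,None]*D
def proj(c,M,P):
    P=np.atleast_2d(P);V=np.linalg.inv(M);p=P@V[:3,:3].T+V[:3,3];s=p[:,:2]/p[:,2:]
    return s*(1+c['k1']*(s**2).sum(1,keepdims=True))*K(c)+[c['cx'],c['cy']]
def shot(name,fn=None):
    s=ctrl.sense(); c,M=cam(name,s); im=capture(name)[:,:,::-1].copy()
    if fn: cv2.imwrite(f'pics/{fn}.png',im)
    return im,c,M
E
python3 - <<'E'
from h import *
im=cv2.imread('pics/top0.png')
a=cv2.resize(im[160:285,190:490],None,fx=2.6,fy=2.6,interpolation=cv2.INTER_CUBIC)
cv2.imwrite('pics/crop1.png',a)
E
```

```text
(no output)
```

View pics/crop1.png

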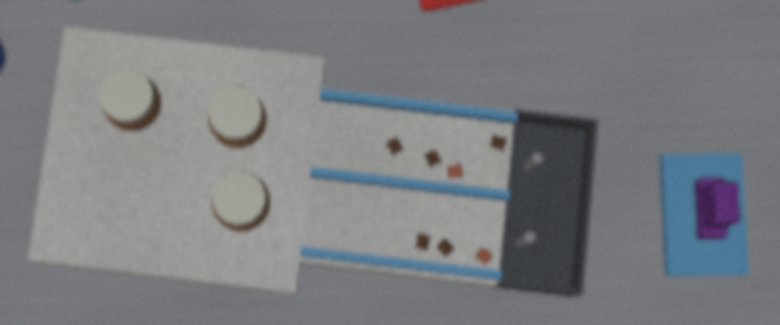

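The crop shows the purple groomer in the blue rest, three white-lidded amber jars and seven chips, two of them lighter in colour. Now the poses.

```bash
cat > meas.py <<'E'
from h import *
c,M=cam('top'); im=cv2.imread('pics/top0.png'); hsv=cv2.cvtColor(im,cv2.COLOR_BGR2HSV).astype(int)
H,S,V=[hsv[...,i] for i in range(3)]
# rails / rest blue
blue=((H>95)&(H<112)&(S>100)&(V>90)).astype(np.uint8)
n,l,st,ce=cv2.connectedComponentsWithStats(blue)
for i in range(1,n):
    if st[i,4]>60:
        pts=np.argwhere(l==i)[:,::-1].astype(np.float32)
        z=14 if pts[:,0].mean()>430 else 62
        W=cast(c,M,pts,z)[:,:2].astype(np.float32)
        print('blue',ce[i].round(),st[i,4],cv2.minAreaRect(W))
pur=((H>125)&(H<160)&(S>100)).astype(np.uint8)
n,l,st,ce=cv2.connectedComponentsWithStats(pur)
for i in range(1,n):
    if st[i,4]>20:
        pts=np.argwhere(l==i)[:,::-1].astype(np.float32)
        print('pur',ce[i],st[i])
        for z in (22,68): print(z,cv2.minAreaRect(cast(c,M,pts,z)[:,:2].astype(np.float32)))
for p in [(239,198),(281,205),(282,237)]: print('jar lid',p,cast(c,M,p,92).round(1))
E
python3 meas.py
python3 - <<'E'
import cv2
im=cv2.imread('pics/top0.png');cv2.imwrite('pics/crop2.png',cv2.resize(im[210:275,435:490],None,fx=9,fy=9,interpolation=cv2.INTER_NEAREST))
cv2.imwrite('pics/crop3.png',cv2.resize(im[160:280,195:325],None,fx=5,fy=5,interpolation=cv2.INTER_NEAREST))
E
```

```text
blue [177. 179.] 263 ((691.1830444335938, 378.5340576171875), (44.38945770263672, 49.72479248046875), 76.88130187988281)
blue [352. 200.] 230 ((626.3930053710938, -54.266029357910156), (185.73426818847656, 7.980109691619873), 81.57295227050781)
blue [459. 243.] 1045 ((518.8362426757812, -333.7549133300781), (80.0551528930664, 118.17574310302734), 88.90811157226562)
blue [348. 230.] 187 ((551.5518188476562, -42.771202087402344), (186.0988006591797, 6.2336015701293945), 81.30449676513672)
blue [345. 261.] 155 ((476.7143249511719, -32.36723327636719), (184.35694885253906, 5.666431903839111), 81.74982452392578)
blue [ 17. 372.] 1996 ((238.06407165527344, 754.4617309570312), (141.96617126464844, 92.73159790039062), 2.9624834060668945)
pur [464.95297806 239.23197492] [458 229  16  23 319]
22 ((522.5593872070312, -345.2123718261719), (38.663631439208984, 57.05281448364258), 85.79498291015625)
68 ((518.1231079101562, -331.4301452636719), (37.302581787109375, 55.04423522949219), 85.79525756835938)
jar lid (239, 198) [[634.1 219.5  92. ]]
jar lid (281, 205) [[614. 118.  92.]]
jar lid (282, 237) [[536.2 117.   92. ]]
```

View pics/crop2.png

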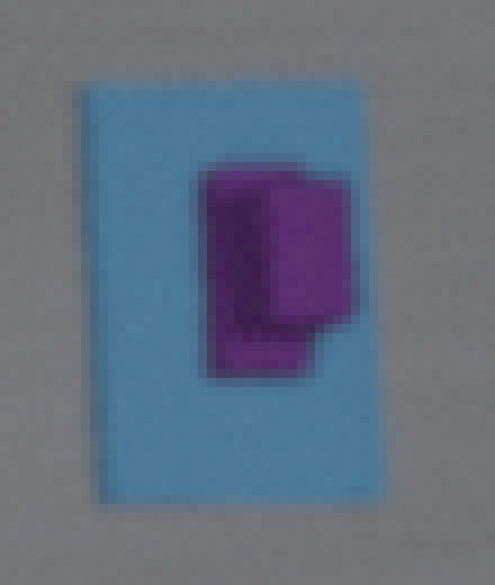

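View pics/crop3.png

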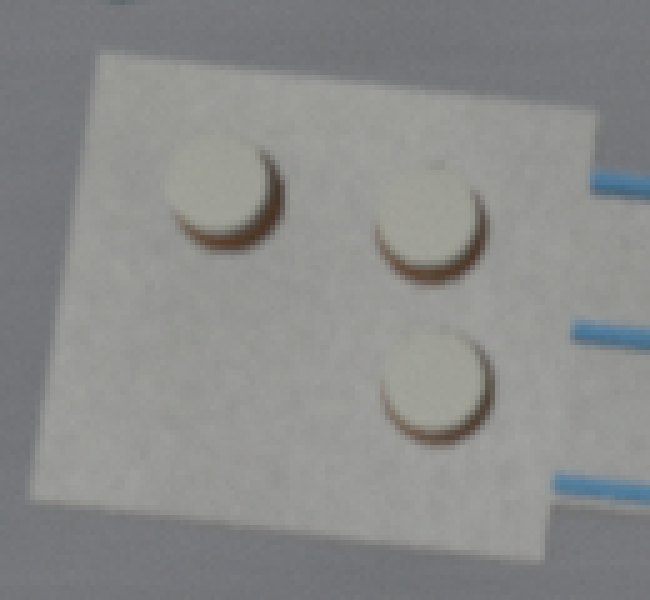

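```bash
cat >> h.py <<'E'
def yaw(s):
    q=s['ee_rot'];m=R.from_quat([q[1],q[2],q[3],q[0]]).as_matrix();return np.degrees(np.arctan2(m[1,0],m[0,0]))
def goto(x,y,z,yw=None):
    s=ctrl.sense();q=s['ee_rot'];m=R.from_quat([q[1],q[2],q[3],q[0]]).as_matrix()
    d=m.T@(np.array([x,y,z])-s['eef_pos']); y0=np.radians(yaw(s));a=np.radians(yw) if yw is not None else y0
    Rt=np.array([[np.cos(a),np.sin(a),0],[np.sin(a),-np.cos(a),0],[0,0,-1]])
    rv=R.from_matrix(m.T@Rt).as_rotvec()
    print('t',s['time_s'],'pos',np.round(s['eef_pos'],1),'yaw',round(np.degrees(y0),2),'F',np.round(s['force'],1),'w',round(s['grip_width'],3))
    print('frac',np.round(d/150,4),np.round(rv/(np.pi/2),4))
TH=np.radians(-8.4);O=np.array([561.4,24.])
def t2w(x,y): return O+np.array([np.cos(TH)*x-np.sin(TH)*y,np.sin(TH)*x+np.cos(TH)*y])
def w2t(p):
    d=np.array(p)[...,:2]-O;return np.stack([np.cos(TH)*d[...,0]+np.sin(TH)*d[...,1],-np.sin(TH)*d[...,0]+np.cos(TH)*d[...,1]],-1)
E
python3 - <<'E'
from h import *
c,M=cam('top')
px=lambda p:[(435+u/9,210+v/9) for u,v in p]
print('foot',cast(c,M,px([(205,165),(210,375),(310,372)]),28).round(1))
g=cast(c,M,px([(268,178),(350,183),(350,320),(270,325)]),74);print('grip',g.round(1),g.mean(0))
print('apron',w2t(cast(c,M,[(195+u/5,160+v/5) for u,v in [(97,52),(597,112),(545,562),(30,498)]],40)).round(1))
print('jars',w2t(cast(c,M,[(239,198),(281,205),(282,237)],92)).round(1))
print('chips',w2t(cast(c,M,[(341,216),(356,221),(365,226),(381,214),(352,253),(361,254),(376,258)],45)).round(1))
print('trough in edges',w2t(cast(c,M,[(388,203),(418,206),(414,272),(383,270)],62)).round(1))
goto(519,-334,230,0)
E
```

```text
foot [[ 552.4 -325.8   28. ]
 [ 493.2 -322.9   28. ]
 [ 493.1 -351.3   28. ]]
grip [[ 542.8 -329.7   74. ]
 [ 540.8 -352.2   74. ]
 [ 503.4 -349.3   74. ]
 [ 502.8 -327.2   74. ]] [ 522.45221383 -339.5895545    74.        ]
apron [[ 115.7  285.2]
 [ 114.7   28.2]
 [-113.9   27. ]
 [-112.8  284.4]]
jars [[ 43.4 204. ]
 [ 38.3 100.6]
 [-38.5  88.3]]
chips [[  36.1  -48.1]
 [  27.9  -86.8]
 [  18.  -110.5]
 [  53.  -147.4]
 [ -52.8  -85.4]
 [ -52.7 -107.8]
 [ -58.2 -145.7]]
trough in edges [[  79.7 -160.1]
 [  81.  -235.2]
 [ -82.8 -239.4]
 [ -86.7 -163.7]]
t 0.15 pos [ 190.2 -489.1  230.9] yaw 21.24 F [ 0.3 -0.9  0.6] w 0.996
frac [ 2.4178 -0.1697  0.0065] [-0.0006 -0.      0.2361]
```

jog_arm:
  rows:
    - [[0.3,-0.02,0,0,0,0.1],[0.6,-0.04,0,0,0,0.2],[0.9,-0.06,0,0,0,0.236],[1,-0.07,0,0,0,0.236],[1,-0.07,0,0,0,0.236],[1,-0.07,0,0,0,0.236]]
  jaw: -1
  grip_force: 60

```text
time_s: 0.65
eef_pos: [327.4, -424.2, 231.0]
ee_rot: [-0.0, 1.0, 0.002, -0.0]
force: [-0.7, -0.5, -0.1]
grip_width: 0.998
```

```bash
python3 -c "
from h import *
goto(522,-338,200,-3)"
```

```text
t 0.65 pos [ 327.4 -424.2  231. ] yaw 0.2 F [-0.7 -0.5 -0.1] w 0.998
frac [ 1.2991 -0.5703  0.2067] [-0.0002  0.0002  0.0356]
```

jog_arm:
  rows:
    - [[0.25,-0.14,0,0,0,0.03],[0.5,-0.28,0,0,0,0.03],[0.75,-0.42,0,0,0,0.03],[1,-0.57,0,0,0,0.03],[1,-0.57,0,0,0,0.03],[1,-0.57,0,0,0,0.03],[1,-0.57,0,0,0,0.03]]

```text
time_s: 1.23
eef_pos: [475.3, -340.5, 231.0]
ee_rot: [-0.0, 1.0, -0.024, -0.0]
force: [-0.2, 0.4, 0.2]
grip_width: 1.0
```

jog_arm:
  rows:
    - [[0.15,0,0.1,0,0,0],[0.3,0,0.2,0,0,0],[0.3,0,0.2,0,0,0],[0.3,0,0.2,0,0,0]]

```text
time_s: 1.57
eef_pos: [519.8, -343.0, 200.3]
ee_rot: [-0.001, 1.0, -0.024, -0.001]
force: [-1.4, -0.3, -0.6]
grip_width: 0.999
```

```bash
python3 -c "
from h import *
shot('wrist','w1')
goto(522,-338,200,-3)"
```

```text
t 1.6167 pos [ 519.8 -343.1  201.4] yaw -2.79 F [-0.4 -0.3  0.8] w 0.997
frac [ 0.0131 -0.0347  0.0094] [0.     0.0004 0.0023]
```

View pics/w1.png

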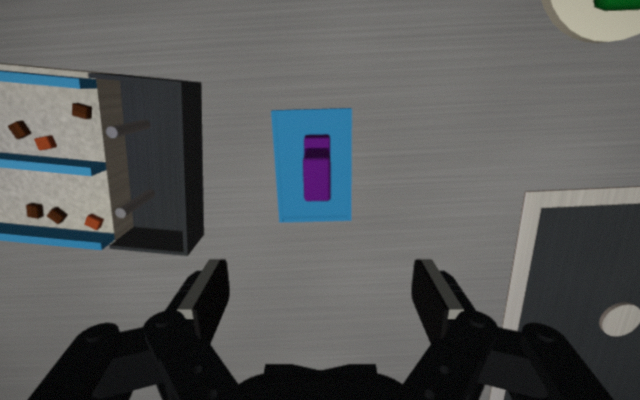

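The groomer's grip top is at about (317,175) px, with the rest round it. I measure both.

```bash
cat > wg.py <<'E'
from h import *
import sys
im=cv2.imread(sys.argv[1]);c,M=cam('wrist')
hsv=cv2.cvtColor(im,cv2.COLOR_BGR2HSV).astype(int);H,S,V=[hsv[...,i] for i in range(3)]
pur=((H>125)&(H<165)&(S>100));print('V hist',np.percentile(V[pur],[5,25,50,75,95]))
top=(pur&(V>float(sys.argv[2]))).astype(np.uint8)
n,l,st,ce=cv2.connectedComponentsWithStats(top)
for i in range(1,n):
    if st[i,4]>30:
        p=np.argwhere(l==i)[:,::-1].astype(np.float32);print(ce[i].round(1),st[i],[cv2.minAreaRect(cast(c,M,p,z)[:,:2].astype(np.float32)) for z in (28,74)])
b=((H>95)&(H<112)&(S>100)&(V>90)).astype(np.uint8);n,l,st,ce=cv2.connectedComponentsWithStats(b)
for i in range(1,n):
    if 200<ce[i][0]<420 and st[i,4]>300:
        p=np.argwhere(l==i)[:,::-1].astype(np.float32);print('rest',cv2.minAreaRect(cast(c,M,p,14)[:,:2].astype(np.float32)))
E
python3 wg.py pics/w1.png 80; python3 -c "
import cv2
cv2.imwrite('pics/w1c.png',cv2.resize(cv2.imread('pics/w1.png')[100:230,260:370],None,fx=4.5,fy=4.5,interpolation=0))"
```

```text
V hist [  4.   8.  43. 112. 115.]
[316.5 142.6] [304 137  26  13 262] [((549.7479248046875, -340.471435546875), (24.887813568115234, 10.802592277526855), 84.8301010131836), ((557.6917724609375, -341.40008544921875), (21.271188735961914, 9.23282241821289), 84.83011627197266)]
[316.3 179.2] [ 303  157   27   44 1092] [((513.16748046875, -338.0978088378906), (26.163427352905273, 45.629329681396484), 87.7393798828125), ((526.427001953125, -339.3713684082031), (22.361425399780273, 38.99858856201172), 87.73937225341797)]
rest ((521.154052734375, -334.9666442871094), (80.10427856445312, 121.4398422241211), 88.91151428222656)
```

View pics/w1c.png

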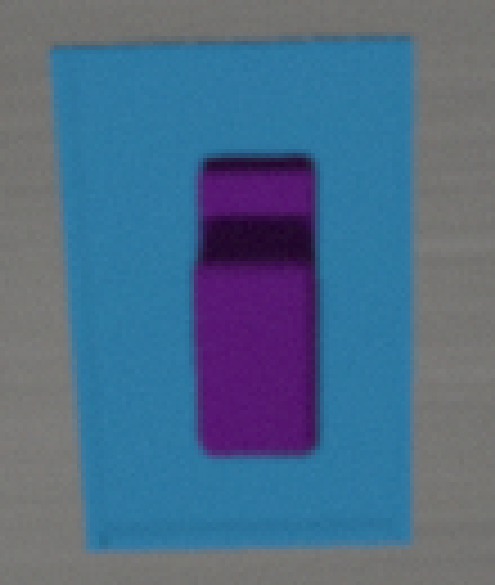

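```bash
python3 -c "
from h import *
goto(524.5,-339.3,38,-2.3)"
```

```text
t 1.6167 pos [ 519.8 -343.1  201.4] yaw -2.79 F [-0.4 -0.3  0.8] w 0.997
frac [ 0.0308 -0.0269  1.0894] [ 0.      0.0004 -0.0055]
```

jog_arm:
  rows:
    - [[0.031,-0.027,0.15,0,0,-0.005],[0.031,-0.027,0.35,0,0,-0.005],[0.031,-0.027,0.55,0,0,-0.005],[0.031,-0.027,0.7,0,0,-0.005],[0.031,-0.027,0.8,0,0,-0.005],[0.031,-0.027,0.8,0,0,-0.005],[0.031,-0.027,0.8,0,0,-0.005]]

```text
time_s: 2.2
eef_pos: [525.3, -338.9, 82.4]
ee_rot: [0.0, 1.0, -0.02, 0.0]
force: [-0.4, -0.8, 0.3]
grip_width: 1.002
```

```bash
python3 -c "
from h import *
shot('wrist','w2')
goto(524.5,-339.3,38,-2.3)"
```

```text
t 2.25 pos [ 525.8 -339.1   83.2] yaw -2.3 F [ 0.3 -0.2  0.2] w 0.998
frac [-0.0095  0.0011  0.3014] [ 0.0011 -0.0011  0.    ]
```

View pics/w2.png

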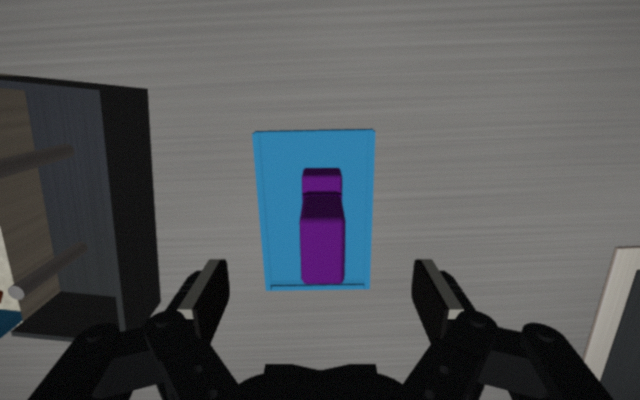

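The grip is centred between the fingers at about (322,240) px. I go down and close.

jog_arm:
  rows:
    - [[0,0,0.1,0,0,0],[0,0,0.2,0,0,0],[0,0,0.27,0,0,0],[0,0,0.3,0,0,0],[0,0,0.3,0,0,0],[0,0,0.3,0,0,0]]

```text
time_s: 2.75
eef_pos: [526.3, -338.4, 37.3]
ee_rot: [0.0, 1.0, -0.02, 0.0]
force: [-0.3, -1.7, -0.2]
grip_width: 1.0
```

jog_arm:
  rows:
    - [[0,0,0,0,0,0],[0,0,0,0,0,0],[0,0,0,0,0,0],[0,0,0,0,0,0],[0,0,0,0,0,0],[0,0,0,0,0,0],[0,0,0,0,0,0],[0,0,0,0,0,0]]
  jaw: 1
  grip_force: 60

```text
time_s: 3.42
eef_pos: [526.0, -338.0, 36.4]
ee_rot: [0.0, 1.0, -0.02, 0.0]
force: [0.6, -0.8, 0.4]
grip_width: 0.278
```

jog_arm:
  rows:
    - [[0,0,0,0,0,0],[0,0,0,0,0,0],[0,0,0,0,0,0],[0,0,0,0,0,0]]

```text
time_s: 3.75
eef_pos: [526.0, -338.0, 36.3]
ee_rot: [0.0, 1.0, -0.02, 0.0]
force: [0.3, 0.2, 0.8]
grip_width: 0.275
```

```bash
python3 -c "
from h import *
shot('wrist','w3')
goto(*t2w(38,22),180,-8.4)"
```

```text
t 3.8 pos [ 526.1 -338.    36.4] yaw -2.25 F [0.7 0.  0.6] w 0.271
frac [ 0.4086 -2.5393 -0.9578] [ 0.0001 -0.0001  0.0684]
```

View pics/w3.png

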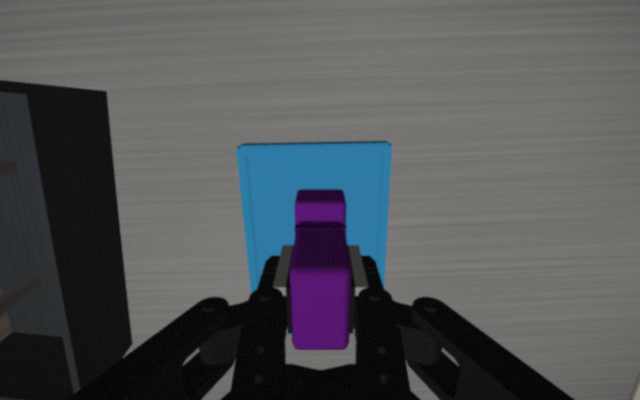

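The grip is held (23 mm, matching its 24). I lift and carry it to the far lane's mouth.

jog_arm:
  rows:
    - [[0,0,-0.15,0,0,0],[0,0,-0.35,0,0,0],[0,0,-0.55,0,0,0],[0,0,-0.75,0,0,0],[0,0,-0.8,0,0,0],[0,0,-0.8,0,0,0]]

```text
time_s: 4.3
eef_pos: [526.6, -338.5, 158.6]
ee_rot: [0.001, 1.0, -0.02, 0.002]
force: [0.7, -0.5, -1.0]
grip_width: 0.276
```

jog_arm:
  rows:
    - [[0.03,-0.2,0,0,0,0.068],[0.06,-0.4,0,0,0,0.068],[0.09,-0.6,0,0,0,0.068],[0.12,-0.8,0,0,0,0.068],[0.16,-1,0,0,0,0.068],[0.16,-1,0,0,0,0.068],[0.16,-1,0,0,0,0.068]]

```text
time_s: 4.88
eef_pos: [555.5, -187.5, 154.6]
ee_rot: [-0.001, 0.997, -0.072, -0.001]
force: [-0.3, -0.7, -1.7]
grip_width: 0.277
```

```bash
python3 -c "
from h import *
shot('wrist','w4')
goto(*t2w(38,22),130,-8.4)"
```

```text
t 4.9333 pos [ 555.4 -188.7  154.8] yaw -8.31 F [ 0.8  0.5 -1.4] w 0.275
frac [ 0.0883 -1.555   0.1661] [-0.0004  0.0015  0.0009]
```

View pics/w4.png

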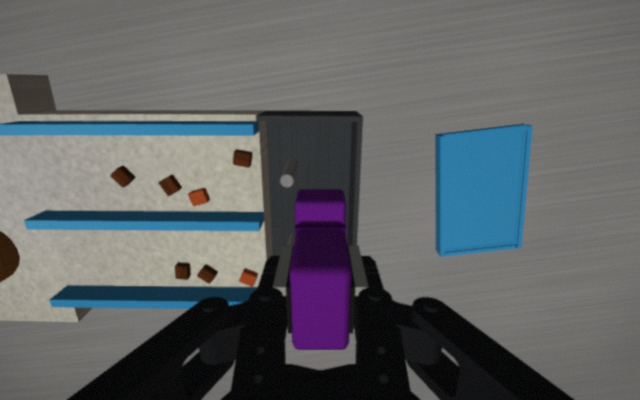

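```bash
cat > rails.py <<'E'
from h import *
import sys
im=cv2.imread(sys.argv[1]);c,M=cam('wrist')
hsv=cv2.cvtColor(im,cv2.COLOR_BGR2HSV).astype(int);H,S,V=[hsv[...,i] for i in range(3)]
b=((H>95)&(H<112)&(S>100)&(V>180)).astype(np.uint8);n,l,st,ce=cv2.connectedComponentsWithStats(b)
for i in range(1,n):
    if st[i,4]>200:
        p=np.argwhere(l==i)[:,::-1].astype(np.float32);w=w2t(cast(c,M,p,62)).astype(np.float32)
        lo=w[w[:,1]<w[:,1].min()+60];hi=w[w[:,1]>w[:,1].max()-60]
        print(ce[i].round(),'x near trough',np.percentile(lo[:,0],[2,50,98]).round(1),'x other',np.percentile(hi[:,0],[2,50,98]).round(1),'y',w[:,1].min(),w[:,1].max())
E
python3 rails.py pics/w4.png
sed -i 's/V>180/V>130/' rails.py; python3 rails.py pics/w4.png; python3 -c "
import cv2;i=cv2.imread('pics/w4.png');print(i[128,100],i[222,100],i[219,140])"
```

```text
[125. 129.] x near trough [75.2 78.8 81.7] x other [75.4 79.  82.6] y -161.85646 25.973469
[483. 189.] x near trough [-18.1  32.1  78.6] x other [-19.   36.1  77.9] y -375.5699 -297.69702
[142. 225.] x near trough [-1.4  2.2  5.7] x other [-1.1  2.5  6. ] y -161.75311 28.587318
[123. 304.] x near trough [-77.7 -73.5 -70. ] x other [-77.2 -73.5 -70. ] y -102.06733 28.704592
[172 134  59] [169 129  53] [72 53 20]
```

```bash
cat > inhand.py <<'E'
from h import *
import sys
im=cv2.imread(sys.argv[1]);c=calibration('wrist');M=c['mount']
hsv=cv2.cvtColor(im,cv2.COLOR_BGR2HSV).astype(int);H,S,V=[hsv[...,i] for i in range(3)]
p=((H>125)&(H<165)&(S>80)&(V>30))
for r in range(180,352,4):
    k=np.flatnonzero(p[r]); 
    if len(k): print(r,k.min(),k.max(),V[r,k].mean().round())
for r,z in ((190,8.4),(225,8.4),(232,-37.6),(348,-37.6)): print(r,z,cast(c,M,(320,r),z).round(1))
E
python3 inhand.py pics/w4.png
```

```text
192 297 343 46.0
196 296 344 47.0
200 295 344 55.0
204 294 345 102.0
208 294 346 113.0
212 294 345 113.0
216 294 345 113.0
220 294 345 101.0
224 295 345 43.0
228 294 346 60.0
232 294 346 48.0
236 295 345 47.0
240 294 346 47.0
244 294 347 47.0
248 293 347 46.0
252 292 348 47.0
256 291 349 47.0
260 291 349 46.0
264 290 350 47.0
268 289 351 65.0
272 289 351 90.0
276 289 351 108.0
280 289 351 110.0
284 289 350 110.0
288 290 350 111.0
292 290 350 111.0
296 290 350 110.0
300 290 350 109.0
304 290 350 109.0
308 290 349 109.0
312 290 350 107.0
316 290 349 108.0
320 290 349 107.0
324 291 349 108.0
328 291 349 107.0
332 291 349 107.0
336 292 348 109.0
340 292 348 109.0
344 293 347 110.0
348 295 344 106.0
190 8.4 [[35.2 -0.6  8.4]]
225 8.4 [[16.3 -0.6  8.4]]
232 -37.6 [[ 34.3  -0.5 -37.6]]
348 -37.6 [[-18.6  -0.5 -37.6]]
```

```bash
python3 -c "
from h import *
c=calibration('wrist');M=c['mount']
for r,z in ((202,8.4),(269,-37.6),(349,-37.6)): print(r,z,cast(c,M,(320,r),z).round(1))
for z in (-37.6,): print(cast(c,M,[(290,310),(350,310)],z).round(1))"
```

```text
202 8.4 [[28.9 -0.6  8.4]]
269 -37.6 [[ 19.   -0.5 -37.6]]
349 -37.6 [[-19.1  -0.5 -37.6]]
[[  0.4 -12.4 -37.6]
 [  0.5  11.3 -37.6]]
```

```bash
sed -i 's/^TH=.*/TH=np.radians(-8.4);O=np.array([561.4,24.])+1.8*np.array([np.cos(TH),np.sin(TH)])/' h.py; python3 -c "
from h import *
goto(*t2w(38,20),130,-8.4)"
```

```text
t 4.9333 pos [ 555.4 -188.7  154.8] yaw -8.31 F [ 0.8  0.5 -1.4] w 0.275
frac [ 0.1003 -1.5416  0.1661] [-0.0004  0.0015  0.0009]
```

jog_arm:
  rows:
    - [[0.03,-0.2,0,0,0,0],[0.06,-0.4,0,0,0,0],[0.08,-0.6,0,0,0,0],[0.1,-0.8,0,0,0,0],[0.1,-1,0,0,0,0],[0.1,-1,0,0,0,0],[0.1,-1,0,0,0,0]]

```text
time_s: 5.52
eef_pos: [592.3, -42.9, 155.3]
ee_rot: [0.0, 0.997, -0.072, -0.001]
force: [0.4, -1.1, -0.2]
grip_width: 0.271
```

jog_arm:
  rows:
    - [[0,-0.15,0.05,0,0,0],[0,-0.3,0.1,0,0,0],[0,-0.45,0.15,0,0,0],[0,-0.53,0.16,0,0,0],[0,-0.53,0.16,0,0,0],[0,-0.53,0.16,0,0,0]]

```text
time_s: 6.02
eef_pos: [604.2, 34.6, 132.2]
ee_rot: [0.0, 0.997, -0.073, -0.0]
force: [-0.4, -0.9, -0.8]
grip_width: 0.272
```

```bash
python3 -c "
from h import *
shot('wrist','w5')
goto(*t2w(38,20),75,-8.4)"; python3 rails.py pics/w5.png
```

```text
t 6.0667 pos [604.3  34.3 132.5] yaw -8.43 F [ 0.3 -0.3 -0.6] w 0.272
frac [-0.0075 -0.0239  0.3832] [ 0.0003 -0.0002 -0.0003]
[440. 158.] x near trough [72.7 76.2 79.7] x other [73.2 76.7 80.1] y -160.76915 28.542717
[463. 258.] x near trough [-3.2  0.1  2.9] x other [-3.   0.4  3.1] y -160.58572 -20.938887
[513. 338.] x near trough [-78.7 -75.6 -73.2] x other [-78.7 -75.6 -73.2] y -160.27571 -125.44827
```

View pics/w5.png

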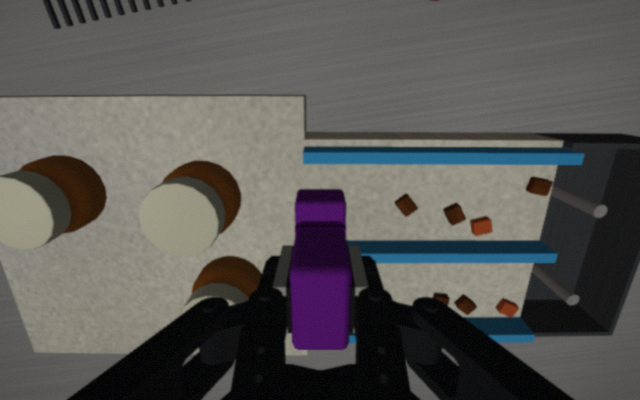

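jog_arm:
  rows:
    - [[-0.007,-0.024,0.1,0,0,0],[-0.007,-0.024,0.2,0,0,0],[-0.007,-0.024,0.3,0,0,0],[-0.007,-0.024,0.35,0,0,0],[-0.007,-0.024,0.38,0,0,0],[-0.007,-0.024,0.395,0,0,0],[-0.007,-0.024,0.4,0,0,0],[-0.007,-0.024,0.4,0,0,0]]

```text
time_s: 6.73
eef_pos: [603.9, 39.3, 72.9]
ee_rot: [0.0, 0.997, -0.073, 0.0]
force: [0.2, -0.2, -1.2]
grip_width: 0.271
```

```bash
python3 -c "
from h import *
shot('wrist','w6')
goto(*t2w(38,-50),70.5,-8.4)"
```

```text
t 6.7833 pos [603.9  39.4  73. ] yaw -8.37 F [-0.3  0.  -0.1] w 0.277
frac [-0.0006  0.4761  0.0168] [ 0.     -0.0008  0.0003]
```

View pics/w6.png

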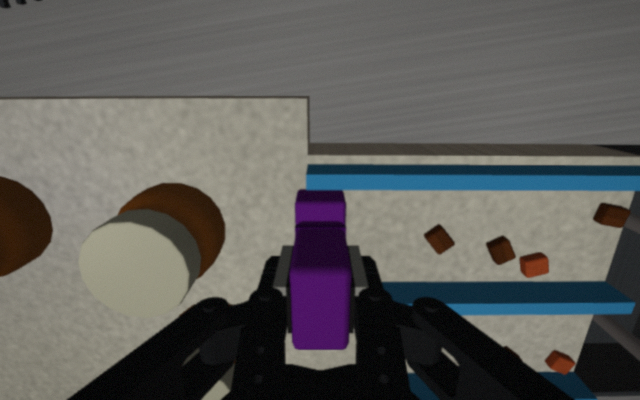

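jog_arm:
  rows:
    - [[0,0,0.006,0,0,0],[0,0,0.012,0,0,0],[0,0,0.016,0,0,0],[0,0,0.016,0,0,0],[0,0,0.016,0,0,0]]

```text
time_s: 7.2
eef_pos: [603.8, 39.6, 70.3]
ee_rot: [0.0, 0.997, -0.073, 0.0]
force: [-0.3, 0.1, 4.0]
grip_width: 0.276
```

jog_arm:
  rows:
    - [[0,0.03,0,0,0,0],[0,0.08,0,0,0,0],[0,0.13,0,0,0,0],[0,0.18,0,0,0,0],[0,0.23,0,0,0,0],[0,0.28,0,0,0,0],[0,0.32,0,0,0,0],[0,0.34,0,0,0,0]]

```text
time_s: 7.87
eef_pos: [596.3, -12.2, 70.3]
ee_rot: [-0.0, 0.997, -0.074, 0.0]
force: [0.9, 2.8, 5.4]
grip_width: 0.272
```

```bash
python3 -c "
from h import *
shot('wrist','w7')
goto(*t2w(38,-155),70.5,-8.4)"; python3 rails.py pics/w7.png
```

```text
t 7.9167 pos [596.2 -12.5  70.3] yaw -8.44 F [0.2 0.5 5.2] w 0.27
frac [ 7.000e-04  8.266e-01 -1.200e-03] [-0.     -0.0005 -0.0004]
[392. 184.] x near trough [72.7 76.3 79.9] x other [73.2 76.8 80.3] y -161.30232 28.769457
[502. 312.] x near trough [-3.4  0.3  3.7] x other [-3.4  0.3  3.7] y -160.85448 -104.9245
```

View pics/w7.png

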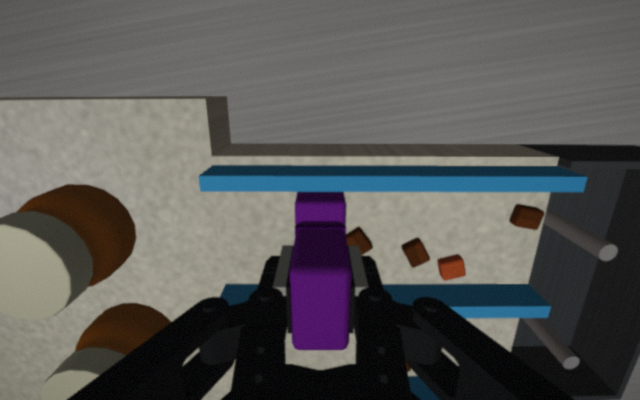

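The groomer runs cleanly between the rails, with the first chip against its face. I carry on to about y −155.

jog_arm:
  rows:
    - [[0,0.03,0,0,0,0],[0,0.08,0,0,0,0],[0,0.13,0,0,0,0],[0,0.18,0,0,0,0],[0,0.23,0,0,0,0],[0,0.28,0,0,0,0],[0,0.33,0,0,0,0],[0,0.38,0,0,0,0]]

```text
time_s: 8.58
eef_pos: [587.9, -68.2, 70.3]
ee_rot: [-0.0, 0.997, -0.073, 0.0]
force: [1.3, 4.4, 5.3]
grip_width: 0.271
```

jog_arm:
  rows:
    - [[0,0.05,0,0,0,0],[0,0.1,0,0,0,0],[0,0.15,0,0,0,0],[0,0.2,0,0,0,0],[0,0.25,0,0,0,0],[0,0.3,0,0,0,0],[0,0.35,0,0,0,0],[0,0.38,0,0,0,0]]

```text
time_s: 9.25
eef_pos: [579.4, -124.9, 70.3]
ee_rot: [-0.0, 0.997, -0.073, 0.0]
force: [0.3, 3.8, 5.9]
grip_width: 0.275
```

```bash
python3 -c "
from h import *
shot('wrist','w8')
print(w2t(ctrl.sense()['eef_pos']))
goto(*t2w(38,-155),70.5,-8.4)"
```

```text
[  37.7955154  -145.24822379]
t 9.3 pos [ 579.4 -125.5   70.3] yaw -8.45 F [-0.8  0.   6.3] w 0.272
frac [ 0.0014  0.065  -0.0013] [ 0.0001 -0.0004 -0.0005]
```

View pics/w8.png

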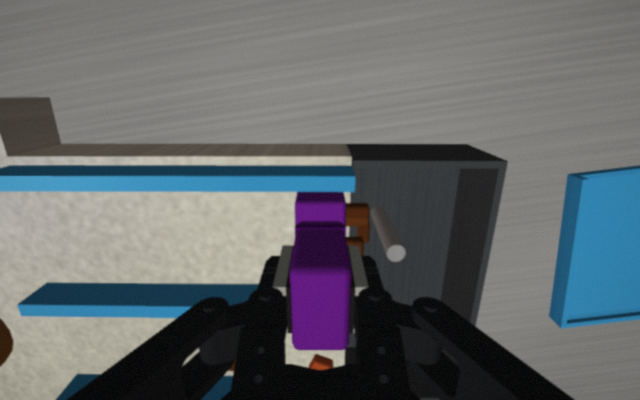

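jog_arm:
  rows:
    - [[0,0.01,0,0,0,0],[0,0.02,0,0,0,0],[0,0.03,0,0,0,0],[0,0.04,0,0,0,0],[0,0.05,0,0,0,0],[0,0.06,0,0,0,0],[0,0.07,0,0,0,0],[0,0.08,0,0,0,0]]

```text
time_s: 9.97
eef_pos: [577.7, -136.1, 70.3]
ee_rot: [-0.0, 0.997, -0.073, 0.0]
force: [0.4, 2.5, 7.2]
grip_width: 0.275
```

```bash
python3 -c "
from h import *
shot('wrist','w9')
shot('scene','s9')
print(w2t(ctrl.sense()['eef_pos']))
goto(*t2w(38,-155),70.5,-8.4)
a=cv2.imread('pics/s9.png')[130:240,200:430];cv2.imwrite('pics/s9c.png',cv2.resize(a,None,fx=3.4,fy=3.4,interpolation=2))"
```

```text
[  37.69506012 -156.28241448]
t 10.0667 pos [ 577.6 -136.4   70.3] yaw -8.41 F [-0.7  3.   6.6] w 0.274
frac [ 0.002  -0.0085 -0.0014] [-0.     -0.0002 -0.0001]
```

View pics/w9.png

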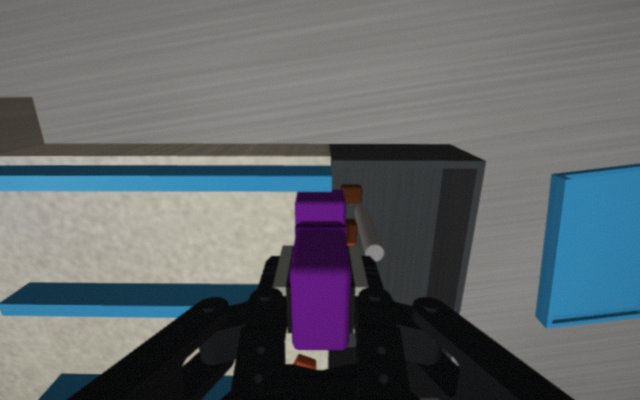

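View pics/s9c.png

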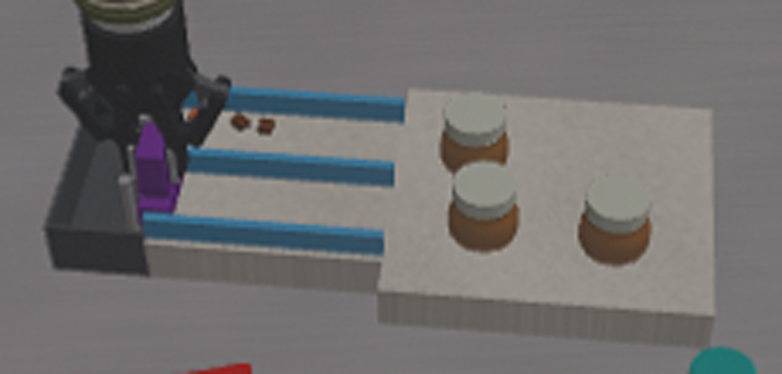

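jog_arm:
  rows:
    - [[0,-0.03,0,0,0,0],[0,-0.06,0,0,0,0],[0,-0.06,-0.1,0,0,0],[0,-0.06,-0.3,0,0,0],[0,-0.06,-0.5,0,0,0],[0,-0.06,-0.5,0,0,0],[0,-0.06,-0.5,0,0,0]]

```text
time_s: 10.65
eef_pos: [579.2, -127.4, 145.7]
ee_rot: [0.0, 0.997, -0.073, 0.001]
force: [-0.8, -0.3, -2.4]
grip_width: 0.272
```

```bash
python3 -c "
from h import *
shot('wrist','w10')
goto(*t2w(-38,20),146,-8.4)"
```

```text
t 10.7 pos [ 578.6 -127.   144.2] yaw -8.39 F [-0.2 -0.7 -1.5] w 0.273
frac [-0.5013 -1.1127 -0.0114] [-0.      0.0007  0.0001]
```

View pics/w10.png

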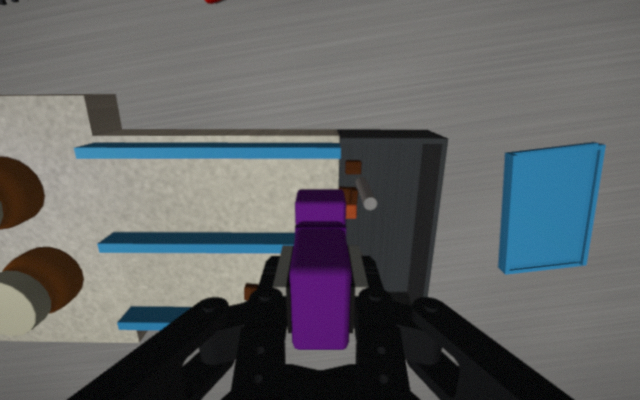

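The far lane looks clear, with chips down in the trough at (350,168) and (350,203). On to the near lane.

jog_arm:
  rows:
    - [[-0.1,-0.2,0,0,0,0],[-0.2,-0.4,0,0,0,0],[-0.3,-0.6,0,0,0,0],[-0.4,-0.8,0,0,0,0],[-0.5,-1,0,0,0,0],[-0.5,-1,0,0,0,0],[-0.5,-1,0,0,0,0]]

```text
time_s: 11.28
eef_pos: [525.7, 33.8, 143.5]
ee_rot: [-0.0, 0.997, -0.072, -0.001]
force: [0.9, -0.4, -1.1]
grip_width: 0.273
```

```bash
python3 -c "
from h import *
shot('wrist','w11')
goto(*t2w(-38,17),73,-8.4)"
```

```text
t 11.3333 pos [526.2  32.7 143.7] yaw -8.32 F [ 0.1 -0.1 -1.4] w 0.276
frac [ 4.000e-04 -9.060e-02  4.715e-01] [0.0002 0.0013 0.0009]
```

View pics/w11.png

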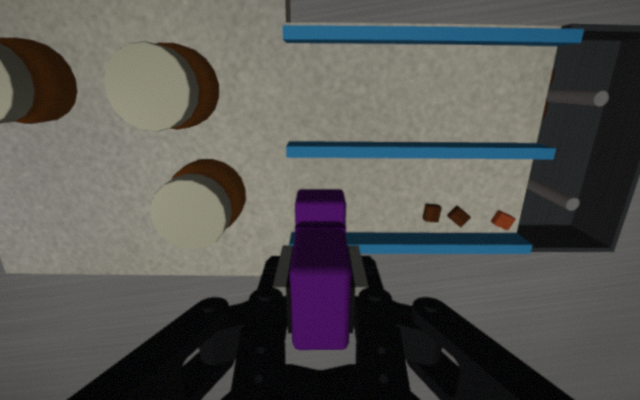

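jog_arm:
  rows:
    - [[0,-0.07,0.1,0,0,0],[0,-0.07,0.2,0,0,0],[0,-0.07,0.3,0,0,0],[0,-0.07,0.4,0,0,0],[0,-0.07,0.45,0,0,0],[0,-0.07,0.47,0,0,0],[0,-0.07,0.48,0,0,0],[0,-0.07,0.485,0,0,0]]

```text
time_s: 12.0
eef_pos: [528.6, 42.6, 72.4]
ee_rot: [0.0, 0.997, -0.073, 0.0]
force: [-0.1, 0.3, -0.9]
grip_width: 0.271
```

```bash
python3 -c "
from h import *
print(w2t(ctrl.sense()['eef_pos']))
goto(*t2w(-38,-157),70.5,-8.4)"
```

```text
[-36.95278316  13.6312581 ]
t 12.0 pos [528.6  42.6  72.4] yaw -8.39 F [-0.1  0.3 -0.9] w 0.271
frac [-0.0071  1.1375  0.0125] [ 0.     -0.0003  0.0001]
```

jog_arm:
  rows:
    - [[-0.007,0,0.008,0,0,0],[-0.007,0,0.014,0,0,0],[-0.007,0.05,0.014,0,0,0],[-0.007,0.1,0.014,0,0,0],[-0.007,0.15,0.014,0,0,0],[-0.007,0.2,0.014,0,0,0],[-0.007,0.25,0.014,0,0,0],[-0.007,0.3,0.014,0,0,0]]

```text
time_s: 12.67
eef_pos: [520.8, -2.2, 70.3]
ee_rot: [-0.0, 0.997, -0.073, 0.0]
force: [0.0, 3.0, 3.4]
grip_width: 0.271
```

jog_arm:
  rows:
    - [[0,0.05,0,0,0,0],[0,0.1,0,0,0,0],[0,0.15,0,0,0,0],[0,0.2,0,0,0,0],[0,0.25,0,0,0,0],[0,0.3,0,0,0,0],[0,0.35,0,0,0,0],[0,0.4,0,0,0,0]]

```text
time_s: 13.33
eef_pos: [512.0, -61.3, 70.3]
ee_rot: [-0.0, 0.997, -0.073, 0.0]
force: [0.9, 4.4, 5.3]
grip_width: 0.273
```

jog_arm:
  rows:
    - [[0,0.05,0,0,0,0],[0,0.1,0,0,0,0],[0,0.15,0,0,0,0],[0,0.2,0,0,0,0],[0,0.24,0,0,0,0],[0,0.28,0,0,0,0],[0,0.31,0,0,0,0],[0,0.33,0,0,0,0]]

```text
time_s: 14.0
eef_pos: [504.7, -110.4, 70.3]
ee_rot: [-0.0, 0.997, -0.073, 0.0]
force: [0.3, 2.5, 6.2]
grip_width: 0.277
```

```bash
python3 -c "
from h import *
print(w2t(ctrl.sense()['eef_pos']))
shot('wrist','w12')
goto(*t2w(-38,-157),70.5,-8.4)"
```

```text
[ -38.2445658  -141.19657546]
t 14.05 pos [ 504.7 -110.7   70.3] yaw -8.4 F [0.1 0.4 4.7] w 0.275
frac [ 0.0014  0.103  -0.0013] [ 0.0001 -0.0002  0.0001]
```

View pics/w12.png

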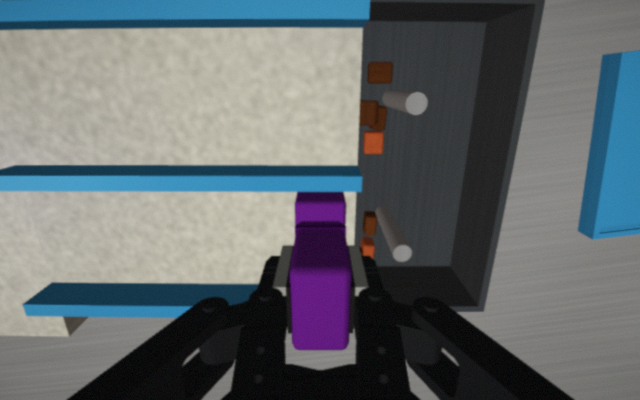

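The far lane's four chips lie in the trough, at (379,72), (369,112), (380,118) and (373,143). I finish the near lane.

jog_arm:
  rows:
    - [[0,0.015,0,0,0,0],[0,0.03,0,0,0,0],[0,0.045,0,0,0,0],[0,0.06,0,0,0,0],[0,0.075,0,0,0,0],[0,0.09,0,0,0,0],[0,0.1,0,0,0,0],[0,0.105,0,0,0,0]]

```text
time_s: 14.72
eef_pos: [502.4, -125.6, 70.3]
ee_rot: [-0.0, 0.997, -0.073, 0.0]
force: [0.4, 2.4, 6.0]
grip_width: 0.273
```

jog_arm:
  rows:
    - [[0,0,0,0,0,0],[0,-0.03,0,0,0,0],[0,-0.06,0,0,0,0],[0,-0.06,-0.1,0,0,0],[0,-0.06,-0.3,0,0,0],[0,-0.06,-0.5,0,0,0],[0,-0.06,-0.5,0,0,0],[0,-0.06,-0.5,0,0,0]]

```text
time_s: 15.38
eef_pos: [503.9, -116.4, 145.6]
ee_rot: [0.0, 0.997, -0.073, 0.001]
force: [-0.6, -0.3, -1.0]
grip_width: 0.273
```

```bash
python3 -c "
from h import *
shot('wrist','w13')
shot('top','t13')
a=cv2.imread('pics/t13.png')[160:285,190:490];cv2.imwrite('pics/t13c.png',cv2.resize(a,None,fx=2.6,fy=2.6,interpolation=2))
goto(524,-338.4,145,-2.3)"
```

```text
t 15.4833 pos [ 503.  -116.   143.6] yaw -8.36 F [ 0.6 -0.3 -1.6] w 0.273
frac [ 0.3538  1.4469 -0.011 ] [-0.0006  0.0016 -0.0673]
```

View pics/w13.png

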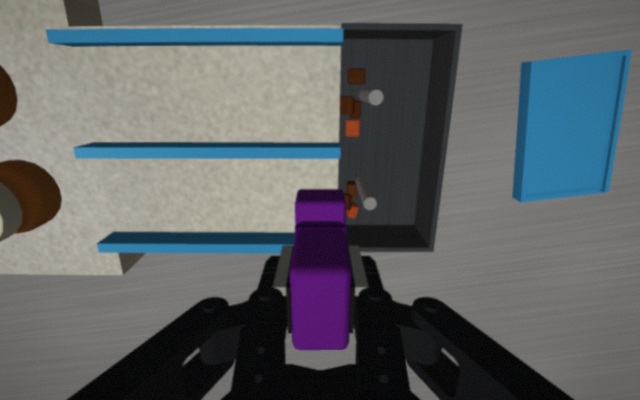

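View pics/t13c.png

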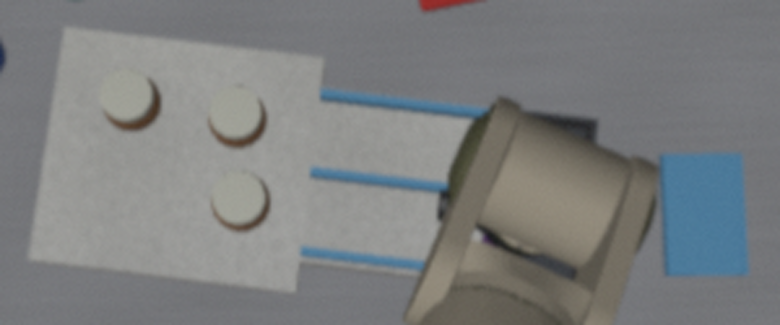

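All seven chips appear to be in the trough. I take the groomer back to its rest.

jog_arm:
  rows:
    - [[0.04,0.15,0,0,0,0],[0.08,0.35,0,0,0,0],[0.12,0.55,0,0,0,0],[0.18,0.75,0,0,0,0],[0.24,1,0,0,0,0],[0.24,1,0,0,0,0],[0.24,1,0,0,0,0]]

```text
time_s: 16.07
eef_pos: [516.7, -271.0, 142.8]
ee_rot: [-0.001, 0.997, -0.074, -0.001]
force: [-0.2, 1.6, -1.0]
grip_width: 0.27
```

jog_arm:
  rows:
    - [[0.05,0.2,0,0,0,-0.067],[0.09,0.4,0,0,0,-0.067],[0.11,0.44,0,0,0,-0.067],[0.11,0.44,0,0,0,-0.067],[0.11,0.44,0,0,0,-0.067]]

```text
time_s: 16.48
eef_pos: [524.1, -336.3, 144.0]
ee_rot: [-0.001, 1.0, -0.02, -0.001]
force: [-0.1, -0.2, -1.7]
grip_width: 0.273
```

```bash
python3 -c "
from h import *
shot('wrist','w14')
goto(523.5,-337,38,-2.3)"
```

```text
t 16.5333 pos [ 524.3 -336.   144.4] yaw -2.28 F [-0.3  0.3 -0.8] w 0.282
frac [-0.004   0.0081  0.709 ] [-0.0009  0.0008  0.0002]
```

View pics/w14.png

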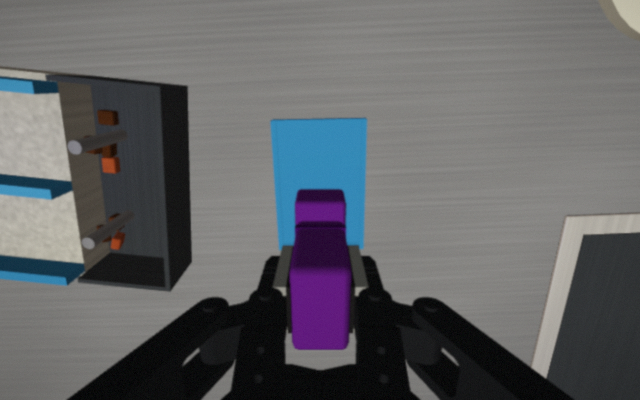

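The groomer hangs above the rest, with the chips on the trough floor to the left. I lower it.

jog_arm:
  rows:
    - [[-0.004,0.006,0.15,0,0,0],[-0.004,0.006,0.3,0,0,0],[-0.004,0.006,0.45,0,0,0],[-0.004,0.006,0.58,0,0,0],[-0.004,0.006,0.65,0,0,0],[-0.004,0.006,0.68,0,0,0],[-0.004,0.006,0.69,0,0,0],[-0.004,0.006,0.695,0,0,0]]

```text
time_s: 17.2
eef_pos: [524.1, -338.4, 41.7]
ee_rot: [0.0, 1.0, -0.02, 0.0]
force: [0.3, -0.2, -0.8]
grip_width: 0.274
```

jog_arm:
  rows:
    - [[0,0,0.01,0,0,0],[0,0,0.018,0,0,0],[0,0,0.018,0,0,0],[0,0,0.018,0,0,0]]

```text
time_s: 17.53
eef_pos: [523.8, -338.6, 38.4]
ee_rot: [0.0, 1.0, -0.02, 0.0]
force: [0.2, 0.6, -1.1]
grip_width: 0.272
```

jog_arm:
  rows:
    - [[0,0,0.006,0,0,0],[0,0,0.013,0,0,0],[0,0,0.013,0,0,0],[0,0,0.013,0,0,0]]

```text
time_s: 17.87
eef_pos: [523.8, -338.7, 36.4]
ee_rot: [0.0, 1.0, -0.02, 0.0]
force: [0.1, -0.0, 1.2]
grip_width: 0.273
```

jog_arm:
  rows:
    - [[0,0,0,0,0,0],[0,0,0,0,0,0],[0,0,0,0,0,0],[0,0,0,0,0,0],[0,0,0,0,0,0],[0,0,0,0,0,0],[0,0,0,0,0,0],[0,0,0,0,0,0]]
  jaw: -1

```text
time_s: 18.53
eef_pos: [523.6, -338.6, 36.1]
ee_rot: [0.0, 1.0, -0.02, 0.0]
force: [1.2, 0.2, 0.3]
grip_width: 1.002
```

jog_arm:
  rows:
    - [[0,0,-0.05,0,0,0],[0,0,-0.2,0,0,0],[0,0,-0.4,0,0,0],[0,0,-0.6,0,0,0],[0,0,-0.8,0,0,0],[0,0,-1,0,0,0],[0,0,-1,0,0,0],[0,0,-1,0,0,0]]

```text
time_s: 19.2
eef_pos: [524.1, -338.9, 188.2]
ee_rot: [0.001, 1.0, -0.02, 0.001]
force: [-0.8, -0.7, -1.4]
grip_width: 0.997
```

```bash
python3 -c "
from h import *
shot('wrist','w15')
shot('top','t15')
a=cv2.imread('pics/t15.png')[160:285,190:490];cv2.imwrite('pics/t15c.png',cv2.resize(a,None,fx=2.6,fy=2.6,interpolation=2))
c,M=cam('top')
goto(*t2w(-38,-100),220,-8.4)"
```

```text
t 19.3 pos [ 523.3 -338.2  185.3] yaw -2.34 F [ 0.1 -0.1 -0.5] w 0.999
frac [-0.1554 -1.7859 -0.2291] [-0.0007  0.0008  0.0674]
```

View pics/w15.png

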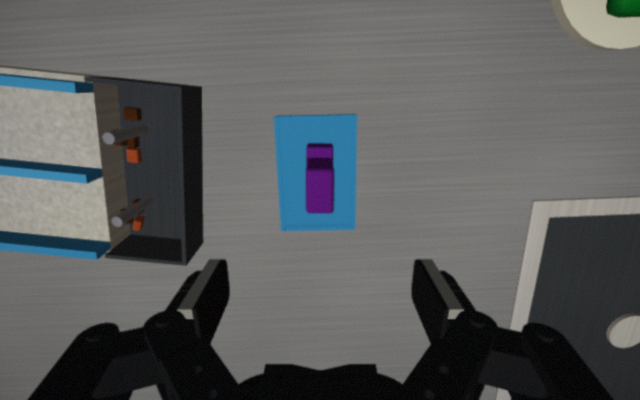

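View pics/t15c.png

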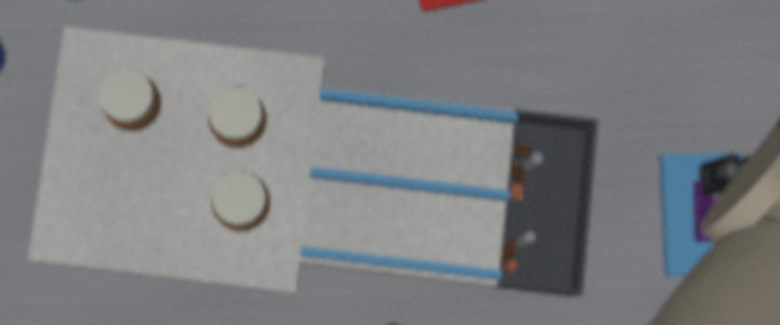

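The groomer stands in the rest and both lanes are empty. I go above the apron to measure the jars.

jog_arm:
  rows:
    - [[-0.02,-0.2,-0.06,0,0,0.067],[-0.04,-0.4,-0.12,0,0,0.067],[-0.06,-0.6,-0.18,0,0,0.067],[-0.08,-0.8,-0.23,0,0,0.067],[-0.1,-1,-0.23,0,0,0.067],[-0.1,-1,-0.23,0,0,0.067],[-0.1,-1,-0.23,0,0,0.067]]

```text
time_s: 19.88
eef_pos: [514.5, -186.8, 219.8]
ee_rot: [-0.0, 0.997, -0.072, -0.001]
force: [-0.1, -0.1, 0.1]
grip_width: 1.001
```

jog_arm:
  rows:
    - [[0,-0.2,0,0,0,0],[0,-0.4,0,0,0,0],[0,-0.6,0,0,0,0],[0,-0.8,0,0,0,0],[0,-1,0,0,0,0],[0,-1,0,0,0,0],[0,-1,0,0,0,0]]

```text
time_s: 20.47
eef_pos: [536.7, -39.5, 219.7]
ee_rot: [-0.0, 0.997, -0.072, -0.001]
force: [-0.5, -0.3, 0.3]
grip_width: 1.005
```

jog_arm:
  rows:
    - [[0,-0.2,0,0,0,0],[0,-0.4,0,0,0,0],[0,-0.6,0,0,0,0],[0,-0.6,0,0,0,0],[0,-0.6,0,0,0,0]]

```text
time_s: 20.88
eef_pos: [549.9, 48.8, 219.9]
ee_rot: [0.0, 0.997, -0.073, -0.001]
force: [-0.2, -0.4, 0.3]
grip_width: 0.998
```

```bash
python3 -c "
from h import *
shot('wrist','w16')
print(w2t(ctrl.sense()['eef_pos']))
goto(*t2w(38,100),100,-8.4)"
```

```text
[-16.73087482  22.1161506 ]
t 20.9333 pos [549.9  48.1 220. ] yaw -8.41 F [-0.4 -0.1 -0.5] w 1.002
frac [ 0.3655 -0.5198  0.7995] [ 0.0004  0.0006 -0.0001]
```

View pics/w16.png

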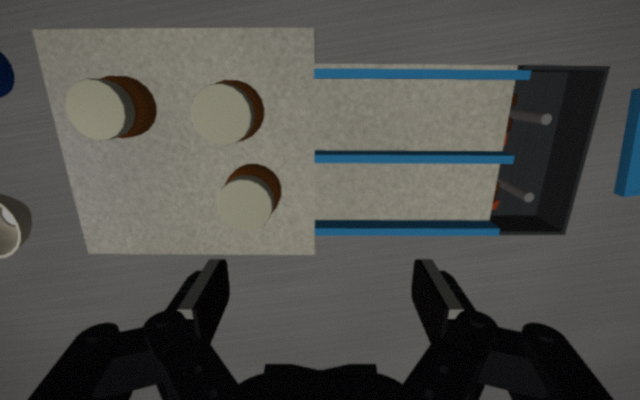

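```bash
cat > lids.py <<'E'
from h import *
import sys
im=cv2.imread(sys.argv[1]);c,M=cam('wrist')
lab=cv2.cvtColor(cv2.GaussianBlur(im,(5,5),0),cv2.COLOR_BGR2LAB).astype(int)
bb=lab[...,2]; m=((lab[...,0]>int(sys.argv[2]))&(bb>int(sys.argv[3]))&(lab[...,1]<132)).astype(np.uint8)
m=cv2.morphologyEx(m,cv2.MORPH_OPEN,np.ones((7,7)))
cv2.imwrite('pics/mask.png',m*255)
for k in cv2.findContours(m,0,2)[0]:
    if cv2.contourArea(k)<400: continue
    w=w2t(cast(c,M,k[:,0].astype(float),92)).astype(np.float32)
    (x,y),r=cv2.minEnclosingCircle(w);e=cv2.fitEllipse(w)
    print('px',k[:,0].mean(0).round(),'tray',round(x,1),round(y,1),'r',round(r,1),'ell',np.round(e[0],1),np.round(e[1],1))
E
python3 -c "
from h import *
im=cv2.imread('pics/w16.png');l=cv2.cvtColor(cv2.GaussianBlur(im,(5,5),0),cv2.COLOR_BGR2LAB)
print([l[v,u].tolist() for u,v in [(96,109),(221,114),(245,205),(170,170),(125,180),(400,110)]])"
python3 rails.py pics/w16.png; python3 lids.py pics/w16.png 120 136
```

```text
[[141, 125, 138], [139, 126, 138], [140, 125, 138], [135, 127, 134], [126, 127, 133], [131, 127, 135]]
px [241. 207.] tray -35.3 90.9 r 24.5 ell [-35.7  91. ] [46.7 47.9]
px [221. 111.] tray 43.7 104.9 r 24.1 ell [ 43.9 104.7] [46.8 47.2]
px [ 95. 107.] tray 48.0 208.1 r 23.8 ell [ 48.1 207.8] [45.9 46.7]
```

```bash
sed -i 's/V>130/V>90/' rails.py; python3 rails.py pics/w16.png
cat > toplids.py <<'E'
from h import *
import sys
im=cv2.imread(sys.argv[1]);c,M=cam('top')
l=cv2.cvtColor(cv2.GaussianBlur(im,(3,3),0),cv2.COLOR_BGR2LAB).astype(int)
a=l[...,1];b=l[...,2]
print([l[v,u].tolist() for u,v in [(239,197),(281,203),(282,236),(255,230),(240,220)]])
m=((b>135)&(l[...,0]>140)).astype(np.uint8);m=cv2.morphologyEx(m,cv2.MORPH_OPEN,np.ones((3,3)))
for k in cv2.findContours(m,0,2)[0]:
    if cv2.contourArea(k)<120: continue
    w=w2t(cast(c,M,k[:,0].astype(float),92)).astype(np.float32);e=cv2.fitEllipse(w);print(k[:,0].mean(0).round(1),np.round(e[0],1),np.round(e[1],1))
E
python3 toplids.py pics/t15.png
```

```text
[422.  74.] x near trough [72.7 76.6 80.1] x other [73.7 77.  80.3] y -161.5323 28.092758
[634. 167.] x near trough [-35.6  -9.8  36.2] x other [-35.6  -9.8  36.2] y -296.52444 -271.11957
[413. 159.] x near trough [-3.2  0.6  4.4] x other [-2.5  0.9  4.3] y -161.37704 27.591896
[405. 232.] x near trough [-79.3 -75.8 -72.4] x other [-79.1 -75.7 -71.2] y -160.94125 27.969929
[[170, 125, 133], [168, 126, 133], [170, 126, 133], [162, 127, 129], [159, 128, 129]]
[379.2 384.3] [-291.4 -144.5] [64.  87.9]
[331.4 354.2] [-292.8  -52.7] [ 94.5 227.4]
[531.2 279.7] [ -74.  -510.8] [22.1 60.2]
[481.1 239.3] [  16.3 -387.1] [23.1 63.1]
[536.5 221. ] [  76.  -512.8] [ 64.4 143.8]
```

```bash
sed -i 's/b>135/b>=132/' toplids.py; python3 toplids.py pics/t15.png; sed -i 's/b>=132/b>=131/' toplids.py; python3 toplids.py pics/t15.png
```

```text
[[170, 125, 133], [168, 126, 133], [170, 126, 133], [162, 127, 129], [159, 128, 129]]
[379.2 384.3] [-291.4 -144.5] [64.  87.9]
[331.4 354.2] [-292.8  -52.7] [ 94.5 227.4]
[530.7 281.1] [ -74.5 -511.2] [23.2 61.9]
[481.1 239.3] [  16.3 -387.1] [23.1 63.1]
[280.2 235.3] [-37.2  91.3] [45.1 48.2]
[536.5 221. ] [  76.  -512.8] [ 64.4 143.8]
[280.5 203.9] [ 42.2 104.4] [45.2 47.2]
[238.7 197.1] [ 46.5 207.3] [44.3 46.8]
[560.  170.9] [ 203.1 -577.7] [123.  126.9]
[[170, 125, 133], [168, 126, 133], [170, 126, 133], [162, 127, 129], [159, 128, 129]]
[379.2 384.3] [-291.4 -144.5] [64.  87.9]
[331.4 354.2] [-292.8  -52.7] [ 94.5 227.4]
[530.7 281.1] [ -74.5 -511.2] [23.2 61.9]
[481.1 239.3] [  16.3 -387.1] [23.1 63.1]
[164.8 240.8] [-78.9 368.3] [42.7 61.6]
[279.7 234.3] [-36.2  92. ] [46.9 50.9]
[536.5 221. ] [  76.  -512.8] [ 64.4 143.8]
[278.7 203.1] [ 43.2 105.1] [47.5 49.1]
[237.3 196.9] [ 47.9 208.4] [47.4 49.4]
[558.9 171.2] [ 203.1 -577.4] [126.6 131.2]
[159.9  88.3] [295.4 445.9] [ 14.6 108.1]
[194.6  87.7] [309.4 358.1] [ 13.9 127.2]
[274.9  85.1] [338.6 155.5] [14.9 95.4]
[348.8  
[... 1395 characters left out ...]
4.6] [ 640.2 -770.2] [ 43.2 101.5]
[609.2  26.2] [ 625.  -698.9] [101.  107.5]
[573.3  23.1] [ 609.2 -601.9] [102.4 107. ]
[540.2  14.4] [ 611.7 -520.4] [101.8 170.4]
[498.4  14.6] [ 587.3 -403.5] [103.8 127.4]
[462.3   3.5] [ 629.9 -301.4] [21.3 87. ]
[385.1  14. ] [ 550.  -112.9] [101.  126.4]
[349.2   4. ] [588.3  -6.9] [ 22.8 103.6]
[309.8   4.4] [576.8  89.9] [30.3 93.8]
[271.3   4.3] [562.3 192.1] [33.1 87.4]
[232.6   5.7] [546.9 285.4] [32.7 90.1]
[196.4   6.1] [534.5 385.8] [ 36.3 102.2]
[155.9   6.8] [522.6 480.5] [43.2 99.2]
[122.3   7.8] [509.5 581.5] [ 41.8 115.5]
[84.4 19.2] [440.9 671.6] [101.4 154.2]
[41.3  9. ] [485.3 775.8] [ 52.  116.8]
[12.7  5.3] [476.  868.3] [60.6 85.2]
```

Top and wrist agree within about 1.5 mm on the jars (tray frame): A (−36,91), B (43,105), C (47,208). First jar B goes into the far lane, gripped along the lane at low force.

```bash
python3 -c "
from h import *
goto(*t2w(43.3,105),120,-8.4)"
```

```text
t 20.9333 pos [549.9  48.1 220. ] yaw -8.41 F [-0.4 -0.1 -0.5] w 1.002
frac [ 0.4007 -0.553   0.6661] [ 0.0004  0.0006 -0.0001]
```

jog_arm:
  rows:
    - [[0.1,-0.15,0,0,0,0],[0.25,-0.35,0,0,0,0],[0.4,-0.553,0.1,0,0,0],[0.4,-0.553,0.3,0,0,0],[0.4,-0.553,0.5,0,0,0],[0.4,-0.553,0.5,0,0,0],[0.4,-0.553,0.5,0,0,0]]
  jaw: -1
  grip_force: 20

```text
time_s: 21.52
eef_pos: [620.9, 121.0, 144.9]
ee_rot: [0.0, 0.997, -0.074, -0.001]
force: [0.4, 0.1, -0.4]
grip_width: 0.997
```

```bash
python3 -c "
from h import *
shot('wrist','w17')
goto(*t2w(43.3,105),44,-8.4)"; python3 lids.py pics/w17.png 120 136
```

```text
t 21.5667 pos [621.8 121.2 146.9] yaw -8.47 F [ 0.7 -0.6  1. ] w 1.001
frac [-3.500e-03 -2.000e-04  6.863e-01] [ 0.     -0.0007 -0.0008]
px [339. 318.] tray -36.9 92.0 r 24.5 ell [-36.3  91.8] [46.4 47.6]
px [323. 217.] tray 43.4 105.7 r 24.5 ell [ 43.6 105.5] [47.3 47.9]
px [160. 210.] tray 47.6 210.2 r 24.3 ell [ 47.9 210. ] [46.9 47.5]
```

View pics/w17.png

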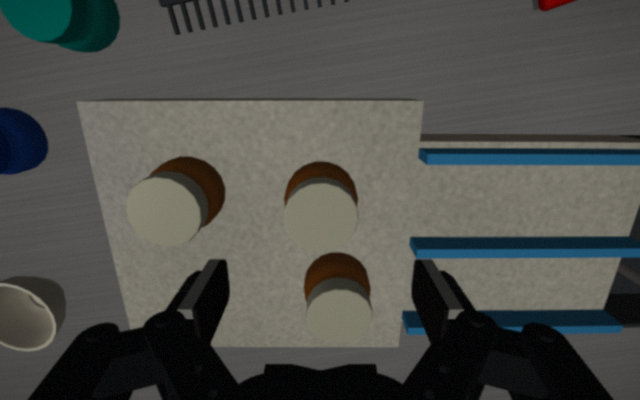

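Jar B measures (43.5,105.5), straight below the hand. I descend.

jog_arm:
  rows:
    - [[-0.003,-0.002,0.1,0,0,0],[-0.003,-0.002,0.25,0,0,0],[-0.003,-0.002,0.4,0,0,0],[-0.003,-0.002,0.52,0,0,0],[-0.003,-0.002,0.6,0,0,0],[-0.003,-0.002,0.65,0,0,0],[-0.003,-0.002,0.67,0,0,0],[-0.003,-0.002,0.67,0,0,0]]

```text
time_s: 22.23
eef_pos: [621.2, 122.8, 45.9]
ee_rot: [-0.0, 0.997, -0.073, 0.001]
force: [1.0, 0.2, -0.3]
grip_width: 1.0
```

jog_arm:
  rows:
    - [[0,0,0,0,0,0],[0,0,0,0,0,0],[0,0,0,0,0,0],[0,0,0,0,0,0],[0,0,0,0,0,0],[0,0,0,0,0,0],[0,0,0,0,0,0],[0,0,0,0,0,0]]
  jaw: 1
  grip_force: 20

```text
time_s: 22.9
eef_pos: [621.3, 123.0, 46.5]
ee_rot: [0.0, 0.997, -0.073, 0.001]
force: [-2.1, -1.1, 5.7]
grip_width: 0.641
```

```bash
python3 -c "
from h import *
shot('wrist','w18')
print(w2t(ctrl.sense()['eef_pos']))
goto(*t2w(38,55),44,-8.4);goto(*t2w(38,-118),44,-8.4)"
```

```text
[ 42.97964106 106.70520619]
t 22.95 pos [621.3 123.   46.5] yaw -8.36 F [-0.9 -1.5  6.7] w 0.639
frac [-0.0335  0.3447  0.0163] [-0.     -0.0011  0.0004]
t 22.95 pos [621.3 123.   46.5] yaw -8.36 F [-0.9 -1.5  6.7] w 0.639
frac [-0.0343  1.498   0.0162] [-0.     -0.0011  0.0004]
```

View pics/w18.png

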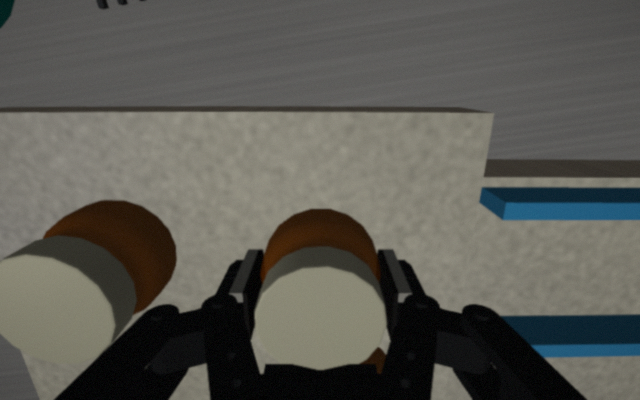

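The jar is gripped at 54 mm and pressed lightly down on the deck (about 6 N), so it is not lifted. I slide it.

jog_arm:
  rows:
    - [[-0.006,0.04,0,0,0,0],[-0.014,0.1,0,0,0,0],[-0.022,0.16,0,0,0,0],[-0.03,0.22,0,0,0,0],[-0.034,0.28,0,0,0,0],[-0.034,0.33,0,0,0,0],[-0.034,0.36,0,0,0,0],[-0.034,0.36,0,0,0,0]]

```text
time_s: 23.62
eef_pos: [608.5, 69.8, 46.5]
ee_rot: [-0.0, 0.997, -0.073, 0.001]
force: [-0.1, -0.9, 7.1]
grip_width: 0.64
```

```bash
python3 -c "
from h import *
shot('wrist','w19')
print(w2t(ctrl.sense()['eef_pos']))
goto(*t2w(38,-118),45.5,-8.4)"; python3 rails.py pics/w19.png
```

```text
[38.1293515  52.15008991]
t 23.6667 pos [608.5  69.8  46.4] yaw -8.39 F [-0.6 -2.3  6.8] w 0.638
frac [-1.1000e-03  1.1343e+00  6.3000e-03] [ 0.     -0.0015  0.0001]
[509. 200.] x near trough [72.6 76.7 80.3] x other [73.1 76.7 80.2] y -84.83141 29.536413
[584. 343.] x near trough [-3.5  0.4  4. ] x other [-3.5  0.4  4. ] y -110.3081 -49.265896
```

View pics/w19.png

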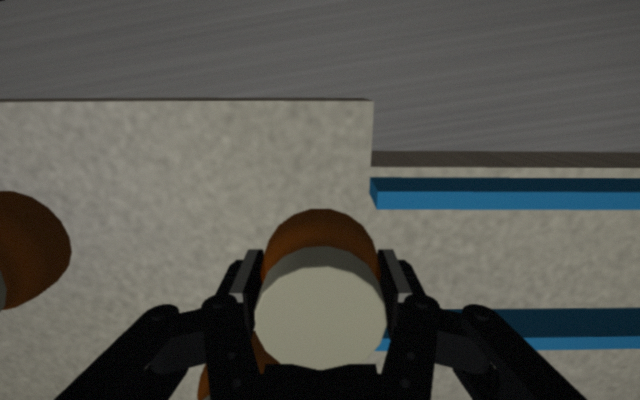

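jog_arm:
  rows:
    - [[0.002,0.05,0,0,0,0],[0.002,0.12,0,0,0,0],[0.002,0.19,0,0,0,0],[0.002,0.26,0,0,0,0],[0.002,0.33,0,0,0,0],[0.002,0.4,0,0,0,0],[0.002,0.47,0,0,0,0],[0.002,0.54,0,0,0,0]]

```text
time_s: 24.33
eef_pos: [597.1, -9.7, 46.5]
ee_rot: [-0.001, 0.997, -0.073, 0.001]
force: [0.7, 4.7, 6.4]
grip_width: 0.642
```

jog_arm:
  rows:
    - [[0,0.07,0,0,0,0],[0,0.14,0,0,0,0],[0,0.21,0,0,0,0],[0,0.28,0,0,0,0],[0,0.35,0,0,0,0],[0,0.42,0,0,0,0],[0,0.49,0,0,0,0],[0,0.54,0,0,0,0]]

```text
time_s: 25.0
eef_pos: [585.3, -90.2, 46.5]
ee_rot: [-0.0, 0.997, -0.073, 0.001]
force: [0.7, 6.2, 7.4]
grip_width: 0.639
```

```bash
python3 -c "
from h import *
shot('wrist','w20')
print(w2t(ctrl.sense()['eef_pos']))
goto(*t2w(38.3,-118),46.4,-8.4)"
```

```text
[  38.52897665 -110.56498833]
t 25.05 pos [585.1 -91.3  46.5] yaw -8.43 F [-0.7 -0.8  7. ] w 0.643
frac [-0.0015  0.0496  0.0004] [-0.0002 -0.0016 -0.0003]
```

View pics/w20.png

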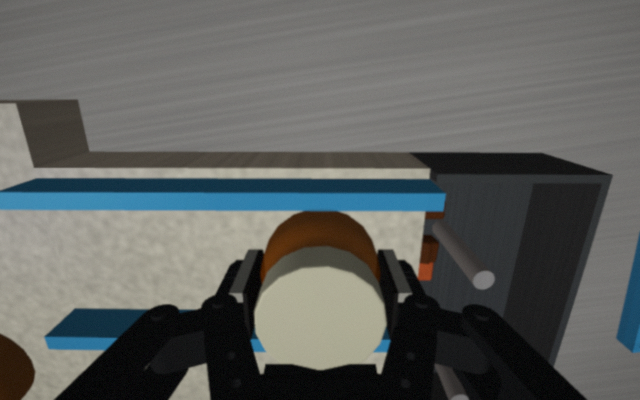

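Jar B stands between the rails, clear of the trough edge at about (430,240) px. A last 7 mm, then I release and rise.

jog_arm:
  rows:
    - [[0,0.02,0,0,0,0],[0,0.04,0,0,0,0],[0,0.045,0,0,0,0],[0,0.045,0,0,0,0]]

```text
time_s: 25.38
eef_pos: [584.3, -96.4, 46.4]
ee_rot: [-0.0, 0.997, -0.073, 0.001]
force: [0.5, 3.4, 7.0]
grip_width: 0.644
```

jog_arm:
  rows:
    - [[0,0,0,0,0,0],[0,0,0,0,0,0],[0,0,0,0,0,0],[0,0,0,0,0,0],[0,0,0,0,0,0],[0,0,0,0,0,0]]
  jaw: -0.6

```text
time_s: 25.88
eef_pos: [583.5, -96.6, 45.0]
ee_rot: [-0.0, 0.997, -0.073, -0.0]
force: [-0.4, 0.4, 0.2]
grip_width: 0.796
```

jog_arm:
  rows:
    - [[0,0,-0.05,0,0,0],[0,0,-0.15,0,0,0],[0,0,-0.3,0,0,0],[0,0,-0.5,0,0,0],[0,0,-0.7,0,0,0],[0,0,-0.9,0,0,0],[0,0,-1,0,0,0],[0,0,-1,0,0,0]]

```text
time_s: 26.55
eef_pos: [584.9, -97.0, 199.7]
ee_rot: [0.001, 0.997, -0.073, 0.004]
force: [0.8, 0.3, 0.1]
grip_width: 0.8
```

jog_arm:
  rows:
    - [[-0.1,-0.2,0,0,0,0],[-0.2,-0.4,0,0,0,0],[-0.3,-0.6,0,0,0,0],[-0.4,-0.8,0,0,0,0],[-0.5,-1,0,0,0,0],[-0.5,-1,0,0,0,0],[-0.5,-1,0,0,0,0]]
  jaw: -1

```text
time_s: 27.13
eef_pos: [530.6, 63.9, 194.9]
ee_rot: [0.0, 0.997, -0.072, -0.0]
force: [0.6, -0.5, 0.3]
grip_width: 1.002
```

```bash
python3 -c "
from h import *
shot('wrist','w21')
goto(*t2w(-36,91.5),120,-8.4)"; python3 lids.py pics/w21.png 120 136
```

```text
t 27.1833 pos [531.1  62.8 194.9] yaw -8.31 F [ 0.1 -0.  -0.2] w 1.001
frac [ 0.0106 -0.3839  0.499 ] [0.0002 0.0002 0.001 ]
px [250. 191.] tray -34.9 90.4 r 24.5 ell [-35.1  90.7] [46.4 47.5]
px [527.  94.] tray 39.5 -116.4 r 24.1 ell [  39.5 -115.8] [45.6 46.6]
px [82. 79.] tray 48.6 207.8 r 23.8 ell [ 48.7 207.5] [45.6 46.8]
```

View pics/w21.png

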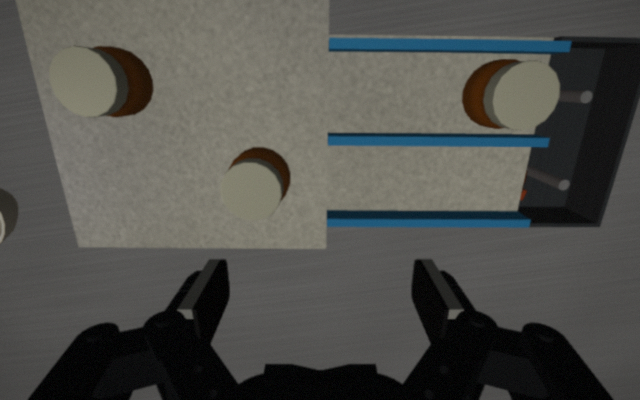

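Jar B stands at (39.5,−116), upright. Jar A is next, at (−35.7,91).

jog_arm:
  rows:
    - [[0,-0.15,0.05,0,0,0],[0.01,-0.3,0.15,0,0,0],[0.01,-0.384,0.3,0,0,0],[0.01,-0.384,0.45,0,0,0],[0.01,-0.384,0.45,0,0,0],[0.01,-0.384,0.45,0,0,0]]

```text
time_s: 27.68
eef_pos: [541.1, 118.4, 127.1]
ee_rot: [0.0, 0.997, -0.074, -0.001]
force: [0.3, -0.1, 0.1]
grip_width: 1.005
```

```bash
python3 -c "
from h import *
shot('wrist','w22')
goto(*t2w(-35.8,91.3),46,-8.4)"; python3 lids.py pics/w22.png 120 136
```

```text
t 27.7333 pos [541.7 118.5 128.3] yaw -8.44 F [0.6 0.2 1. ] w 1.004
frac [-0.005 -0.005  0.549] [ 0.     -0.0003 -0.0005]
px [321. 228.] tray -36.3 92.0 r 24.3 ell [-35.8  91.8] [46.8 47.3]
px [99. 94.] tray 48.1 209.8 r 23.7 ell [ 45.1 209.2] [39.  48.1]
```

jog_arm:
  rows:
    - [[-0.005,-0.006,0.1,0,0,0],[-0.005,-0.006,0.22,0,0,0],[-0.005,-0.006,0.34,0,0,0],[-0.005,-0.006,0.44,0,0,0],[-0.005,-0.006,0.5,0,0,0],[-0.005,-0.006,0.535,0,0,0],[-0.005,-0.006,0.545,0,0,0],[-0.005,-0.006,0.545,0,0,0]]

```text
time_s: 28.4
eef_pos: [541.0, 120.3, 46.6]
ee_rot: [-0.0, 0.997, -0.073, 0.001]
force: [0.2, 0.1, 0.4]
grip_width: 1.003
```

jog_arm:
  rows:
    - [[0,0,0,0,0,0],[0,0,0,0,0,0],[0,0,0,0,0,0],[0,0,0,0,0,0],[0,0,0,0,0,0],[0,0,0,0,0,0],[0,0,0,0,0,0],[0,0,0,0,0,0]]
  jaw: 1
  grip_force: 20

```text
time_s: 29.07
eef_pos: [540.9, 120.4, 46.8]
ee_rot: [0.0, 0.997, -0.073, 0.001]
force: [-1.3, -1.1, 6.2]
grip_width: 0.644
```

```bash
python3 -c "
from h import *
print(w2t(ctrl.sense()['eef_pos']))
goto(*t2w(-37.7,-90),46,-8.4)"
```

```text
[-36.20116202  92.40154212]
t 29.0667 pos [540.9 120.4  46.8] yaw -8.36 F [-1.3 -1.1  6.2] w 0.644
frac [-0.0108  1.216   0.0056] [-0.     -0.0009  0.0004]
```

jog_arm:
  rows:
    - [[-0.004,0.05,0,0,0,0],[-0.008,0.11,0,0,0,0],[-0.01,0.17,0,0,0,0],[-0.01,0.23,0,0,0,0],[-0.01,0.3,0,0,0,0],[-0.01,0.37,0,0,0,0],[-0.01,0.44,0,0,0,0],[-0.01,0.5,0,0,0,0]]

```text
time_s: 29.73
eef_pos: [528.7, 46.2, 46.9]
ee_rot: [-0.0, 0.997, -0.073, 0.001]
force: [1.0, 4.5, 5.5]
grip_width: 0.638
```

jog_arm:
  rows:
    - [[0,0.07,0,0,0,0],[0,0.14,0,0,0,0],[0,0.21,0,0,0,0],[0,0.28,0,0,0,0],[0,0.35,0,0,0,0],[0,0.42,0,0,0,0],[0,0.49,0,0,0,0],[0,0.55,0,0,0,0]]

```text
time_s: 30.4
eef_pos: [516.6, -35.5, 46.8]
ee_rot: [-0.0, 0.997, -0.073, 0.001]
force: [0.7, 5.0, 6.1]
grip_width: 0.638
```

```bash
python3 -c "
from h import *
shot('wrist','w23')
print(w2t(ctrl.sense()['eef_pos']))
goto(*t2w(-37.7,-90),46,-8.4)"
```

```text
[-37.40916679 -66.63485992]
t 30.45 pos [516.4 -36.7  46.8] yaw -8.42 F [-0.7 -1.1  6.8] w 0.643
frac [-0.0019  0.1558  0.0054] [-0.0002 -0.0013 -0.0003]
```

View pics/w23.png

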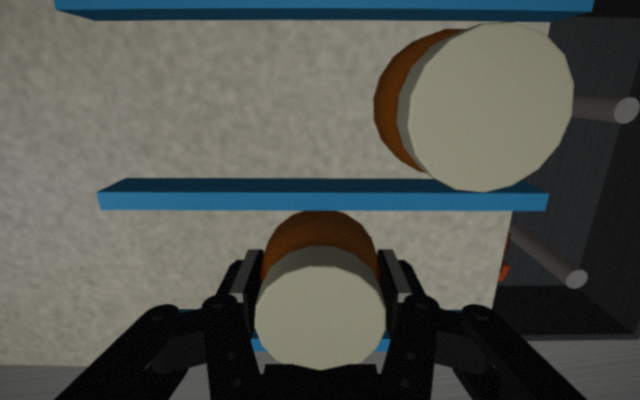

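Jar A is in the near lane beside jar B's lane. A little further, then I release.

jog_arm:
  rows:
    - [[0,0.04,0,0,0,0],[0,0.08,0,0,0,0],[0,0.11,0,0,0,0],[0,0.13,0,0,0,0],[0,0.13,0,0,0,0]]

```text
time_s: 30.87
eef_pos: [513.7, -54.9, 46.8]
ee_rot: [-0.0, 0.997, -0.073, 0.001]
force: [-0.2, 1.6, 7.0]
grip_width: 0.641
```

jog_arm:
  rows:
    - [[0,0,0,0,0,0],[0,0,0,0,0,0],[0,0,0,0,0,0],[0,0,0,0,0,0],[0,0,0,0,0,0],[0,0,0,0,0,0]]
  jaw: -0.6

```text
time_s: 31.37
eef_pos: [513.1, -54.4, 45.8]
ee_rot: [-0.0, 0.997, -0.073, -0.0]
force: [0.4, 0.8, 0.3]
grip_width: 0.801
```

jog_arm:
  rows:
    - [[0,0,-0.05,0,0,0],[0,0,-0.15,0,0,0],[0,0,-0.3,0,0,0],[0,0,-0.5,0,0,0],[0,0,-0.7,0,0,0],[0,0,-0.9,0,0,0],[0,0,-1,0,0,0],[0,0,-1,0,0,0]]

```text
time_s: 32.03
eef_pos: [514.5, -54.8, 199.9]
ee_rot: [0.001, 0.997, -0.073, 0.003]
force: [0.3, 0.3, -1.3]
grip_width: 0.793
```

jog_arm:
  rows:
    - [[0.1,-0.2,0,0,0,0],[0.2,-0.4,0,0,0,0],[0.3,-0.6,0,0,0,0],[0.4,-0.8,0,0,0,0],[0.5,-1,0,0,0,0],[0.5,-1,0,0,0,0],[0.5,-1,0,0,0,0]]
  jaw: -1

```text
time_s: 32.62
eef_pos: [609.0, 84.2, 194.4]
ee_rot: [0.0, 0.997, -0.072, -0.001]
force: [-0.9, 0.1, -0.2]
grip_width: 0.998
```

```bash
python3 -c "
from h import *
shot('wrist','w24')
goto(*t2w(48,208),120,-8.4)"; python3 lids.py pics/w24.png 120 136
```

```text
t 32.6667 pos [608.7  83.2 194.8] yaw -8.32 F [-0.9 -0.3 -1. ] w 1.005
frac [ 0.0797 -0.9504  0.4979] [0.0003 0.0012 0.0009]
px [456. 268.] tray -33.7 -50.1 r 21.2 ell [-29.4 -52.9] [20.7 43.6]
px [546. 190.] tray 38.9 -115.8 r 23.4 ell [  39.2 -115.8] [44.4 46.1]
px [143. 180.] tray 47.9 207.3 r 24.0 ell [ 47.8 207.6] [46.  46.9]
```

View pics/w24.png

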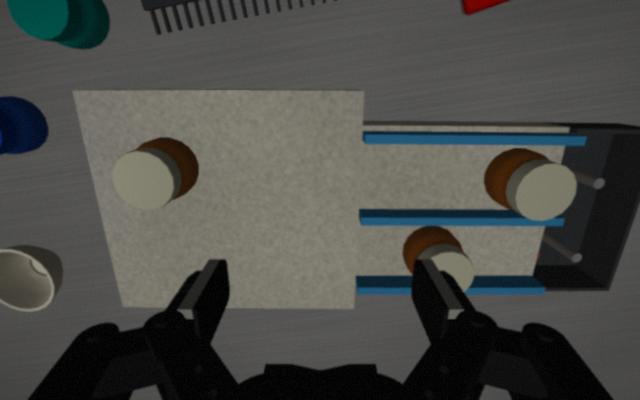

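```bash
python3 -c "
from h import *
c,M=cam('wrist');print(w2t(cast(c,M,[(443,275),(470,270),(432,228)],92)).round(1))
shot('top','t24');im=cv2.imread('pics/t24.png');cv2.imwrite('pics/t24c.png',cv2.resize(im[160:285,190:490],None,fx=2.6,fy=2.6,interpolation=2))
"; python3 toplids.py pics/t24.png | grep -v '\[[2-9][0-9][0-9]\.' | head -0; sed -i 's/b>=131/b>=132/' toplids.py; python3 toplids.py pics/t24.png
```

```text
[[-38.  -42.4]
 [-33.  -65.6]
 [  7.4 -27.4]]
[[170, 126, 133], [132, 128, 129], [123, 128, 135], [145, 128, 137], [159, 128, 129]]
[337.4 243.4] [-40.1 -44.3] [45.2 49. ]
[162.7 239.7] [-78.  370.3] [31.2 53.3]
[318.4 230.1] [-7.8  9.7] [27.5 48.9]
[252.  223.6] [-22.4 166.5] [27.4 51.3]
[266.9 216.7] [  2.  132.1] [28.5 41.7]
[369.5 215.5] [  36.9 -115.4] [43.9 48.5]
[237.  195.7] [ 46.4 207.4] [45.4 47.2]
[288.2 174.1] [116.7  92. ] [ 44.4 249.9]
[560.4 169.9] [ 203.1 -577.4] [123.3 127.4]
```

View pics/t24c.png

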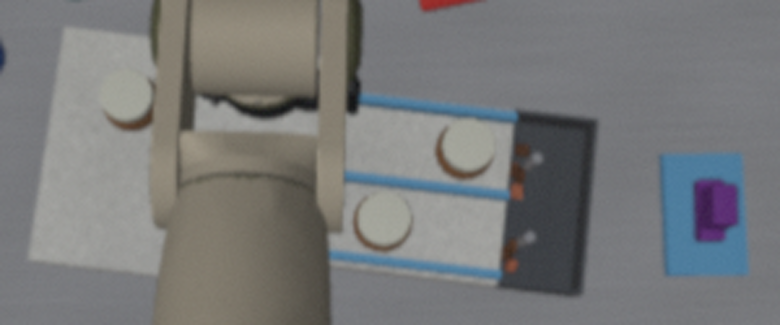

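Jar A has been shifted to (−40,−44), apparently the announced knock. It is still upright and fully between the rails (y −72 to −16), so I leave it. Now jar C.

jog_arm:
  rows:
    - [[0.02,-0.2,0.1,0,0,0],[0.04,-0.4,0.2,0,0,0],[0.06,-0.6,0.3,0,0,0],[0.08,-0.8,0.4,0,0,0],[0.08,-0.95,0.4,0,0,0],[0.08,-0.95,0.4,0,0,0],[0.08,-0.95,0.4,0,0,0]]

```text
time_s: 33.3
eef_pos: [641.6, 221.9, 135.7]
ee_rot: [0.0, 0.997, -0.073, -0.0]
force: [1.3, 1.0, 0.9]
grip_width: 0.997
```

```bash
python3 -c "
from h import *
shot('wrist','w25')
goto(*t2w(47.5,208),46,-8.4)"; python3 lids.py pics/w25.png 120 136
```

```text
t 33.35 pos [641.8 221.1 136.1] yaw -8.41 F [-0.2  0.3 -0.6] w 0.998
frac [-0.0097 -0.0088  0.601 ] [ 0.0002 -0.0001 -0.0001]
px [322. 225.] tray 47.5 207.7 r 24.2 ell [ 47.8 207.5] [46.6 47.5]
```

View pics/w25.png

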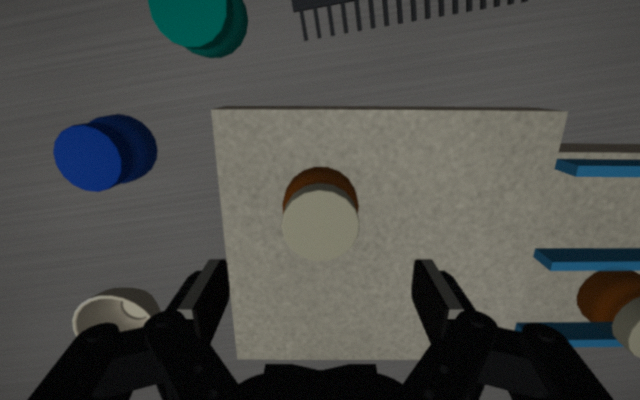

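jog_arm:
  rows:
    - [[-0.008,-0.007,0.1,0,0,0],[-0.008,-0.007,0.22,0,0,0],[-0.008,-0.007,0.34,0,0,0],[-0.008,-0.007,0.46,0,0,0],[-0.008,-0.007,0.54,0,0,0],[-0.008,-0.007,0.58,0,0,0],[-0.008,-0.007,0.595,0,0,0],[-0.008,-0.007,0.595,0,0,0]]

```text
time_s: 34.02
eef_pos: [641.1, 223.0, 47.1]
ee_rot: [-0.0, 0.997, -0.073, 0.0]
force: [-0.0, -0.7, 0.3]
grip_width: 0.998
```

jog_arm:
  rows:
    - [[0,0,0,0,0,0],[0,0,0,0,0,0],[0,0,0,0,0,0],[0,0,0,0,0,0],[0,0,0,0,0,0],[0,0,0,0,0,0],[0,0,0,0,0,0],[0,0,0,0,0,0]]
  jaw: 1
  grip_force: 20

```text
time_s: 34.68
eef_pos: [641.3, 223.6, 47.8]
ee_rot: [-0.0, 0.997, -0.073, 0.001]
force: [-1.0, -1.2, 5.4]
grip_width: 0.64
```

```bash
python3 -c "
from h import *
print(w2t(ctrl.sense()['eef_pos']))
goto(*t2w(38.3,-30),46,-8.4)"
```

```text
[ 48.05415102 209.08403925]
t 34.6833 pos [641.3 223.6  47.8] yaw -8.36 F [-1.  -1.2  5.4] w 0.64
frac [-0.0661  1.5939  0.0113] [-0.0002 -0.001   0.0004]
```

jog_arm:
  rows:
    - [[-0.008,0.05,0,0,0,0],[-0.018,0.12,0,0,0,0],[-0.028,0.19,0,0,0,0],[-0.038,0.26,0,0,0,0],[-0.048,0.33,0,0,0,0],[-0.058,0.4,0,0,0,0],[-0.066,0.47,0,0,0,0],[-0.066,0.54,0,0,0,0]]

```text
time_s: 35.35
eef_pos: [619.6, 145.1, 47.8]
ee_rot: [-0.001, 0.997, -0.073, 0.001]
force: [0.5, 4.2, 5.2]
grip_width: 0.641
```

jog_arm:
  rows:
    - [[0,0.07,0,0,0,0],[0,0.14,0,0,0,0],[0,0.21,0,0,0,0],[0,0.28,0,0,0,0],[0,0.35,0,0,0,0],[0,0.4,0,0,0,0],[0,0.42,0,0,0,0],[0,0.42,0,0,0,0]]

```text
time_s: 36.02
eef_pos: [610.6, 81.9, 47.7]
ee_rot: [-0.0, 0.997, -0.073, 0.001]
force: [-0.4, -0.7, 6.0]
grip_width: 0.64
```

```bash
python3 -c "
from h import *
shot('wrist','w26')
print(w2t(ctrl.sense()['eef_pos']))
goto(*t2w(38.3,-30),47,-8.4)"; python3 rails.py pics/w26.png
```

```text
[38.43028164 64.49662785]
t 36.0667 pos [610.6  81.9  47.7] yaw -8.39 F [-0.6 -2.5  6.5] w 0.637
frac [-0.001   0.63    0.0049] [-0.     -0.0014  0.0001]
[520. 200.] x near trough [72.9 76.6 80.2] x other [72.9 76.5 80.5] y -73.70187 29.277496
[583. 341.] x near trough [-3.2  0.4  4. ] x other [-3.2  0.5  4. ] y -99.156204 -37.30386
```

View pics/w26.png

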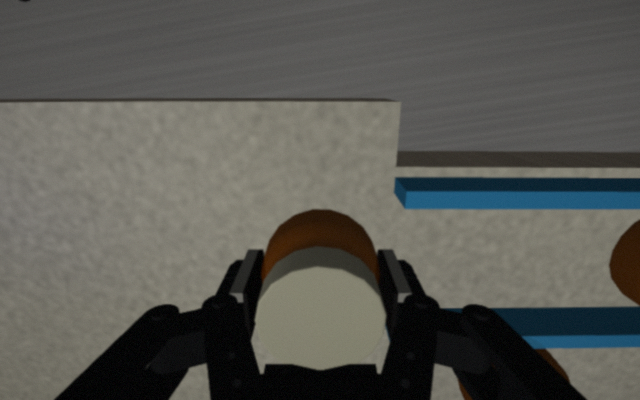

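Jar C is lined up with the lane mouth (x 38.4; the lane centre measures 38.5). In it goes.

jog_arm:
  rows:
    - [[0,0.05,0,0,0,0],[0,0.11,0,0,0,0],[0,0.17,0,0,0,0],[0,0.23,0,0,0,0],[0,0.28,0,0,0,0],[0,0.31,0,0,0,0],[0,0.32,0,0,0,0],[0,0.32,0,0,0,0]]

```text
time_s: 36.73
eef_pos: [603.7, 34.9, 47.7]
ee_rot: [-0.0, 0.997, -0.073, 0.001]
force: [-0.5, 0.4, 6.5]
grip_width: 0.642
```

jog_arm:
  rows:
    - [[0,0.05,0,0,0,0],[0,0.11,0,0,0,0],[0,0.17,0,0,0,0],[0,0.23,0,0,0,0],[0,0.28,0,0,0,0],[0,0.31,0,0,0,0],[0,0.31,0,0,0,0],[0,0.31,0,0,0,0]]

```text
time_s: 37.4
eef_pos: [596.8, -11.6, 47.7]
ee_rot: [0.0, 0.997, -0.073, 0.001]
force: [-1.1, -2.3, 6.9]
grip_width: 0.64
```

```bash
python3 -c "
from h import *
shot('wrist','w27')
print(w2t(ctrl.sense()['eef_pos']))
goto(*t2w(38.3,-30),47,-8.4)"
```

```text
[ 38.44708407 -30.08171753]
t 37.45 pos [596.8 -11.6  47.7] yaw -8.38 F [-1.  -2.8  6.9] w 0.637
frac [-0.001  -0.0005  0.0049] [ 0.0003 -0.0014  0.0002]
```

View pics/w27.png

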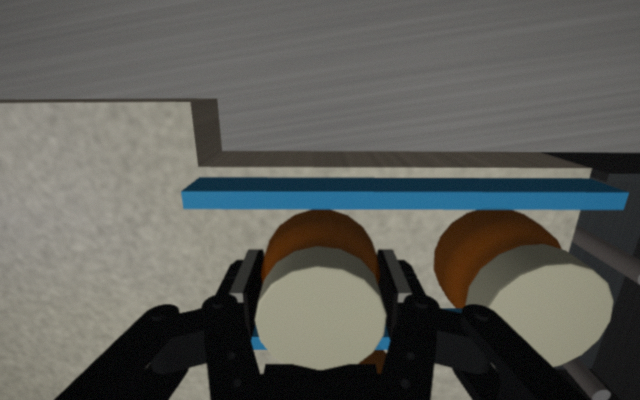

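Jar C stands at y −30 with a clear gap to jar B. I release, rise and move away.

jog_arm:
  rows:
    - [[0,0,0,0,0,0],[0,0,0,0,0,0],[0,0,0,0,0,0],[0,0,0,0,0,0],[0,0,0,0,0,0],[0,0,0,0,0,0]]
  jaw: -0.6

```text
time_s: 37.95
eef_pos: [596.2, -10.9, 46.5]
ee_rot: [-0.0, 0.997, -0.073, -0.0]
force: [0.4, 0.2, -0.3]
grip_width: 0.8
```

jog_arm:
  rows:
    - [[0,0,-0.05,0,0,0],[0,0,-0.15,0,0,0],[0,0,-0.3,0,0,0],[0,0,-0.5,0,0,0],[0,0,-0.7,0,0,0],[0,0,-0.9,0,0,0],[0,0,-1,0,0,0],[0,0,-1,0,0,0]]

```text
time_s: 38.62
eef_pos: [597.7, -11.2, 201.3]
ee_rot: [0.001, 0.997, -0.073, 0.004]
force: [0.3, -0.2, 0.2]
grip_width: 0.798
```

jog_arm:
  rows:
    - [[-0.2,0,-0.1,0,0,0],[-0.4,0,-0.2,0,0,0],[-0.6,0,-0.2,0,0,0],[-0.8,0,-0.2,0,0,0],[-1,0,-0.2,0,0,0],[-1,0,-0.2,0,0,0],[-1,0,-0.2,0,0,0],[-1,0,-0.2,0,0,0]]

```text
time_s: 39.28
eef_pos: [448.3, 10.7, 226.6]
ee_rot: [0.0, 0.997, -0.073, 0.0]
force: [0.0, 0.1, -0.6]
grip_width: 0.802
```

```bash
python3 -c "
from h import *
shot('wrist','w28');shot('top','t28');shot('scene','s28')
im=cv2.imread('pics/t28.png');cv2.imwrite('pics/t28c.png',cv2.resize(im[120:285,140:490],None,fx=2.2,fy=2.2,interpolation=2))
im=cv2.imread('pics/s28.png');cv2.imwrite('pics/s28c.png',cv2.resize(im[130:270,150:470],None,fx=2.4,fy=2.4,interpolation=2))
"; python3 toplids.py pics/t28.png;python3 lids.py pics/w28.png 120 136
```

```text
[[160, 127, 130], [162, 127, 130], [167, 127, 130], [160, 127, 129], [157, 127, 130]]
[356.1 334.2] [-248.  -111.5] [20.5 50.2]
[288.7 320. ] [-234.2   50.7] [22.2 49.9]
[334.  269.1] [-101.6  -41.9] [ 47. 142.]
[164.1 239.5] [-79.2 367.5] [30.3 48.4]
[369.2 216.3] [  37.2 -115.4] [43.6 48.4]
[336.2 211.3] [ 36.2 -29.6] [43.1 48.6]
[560.4 172.3] [ 203.3 -577.6] [123.3 126.7]
px [341.  99.] tray -38.8 -43.5 r 25.3 ell [-39.1 -44.1] [47.8 48.7]
px [432.  16.] tray 32.2 -114.9 r 22.7 ell [  35.8 -114.8] [40.3 45.5]
px [321.  16.] tray 31.9 -28.8 r 22.7 ell [ 36.7 -28.9] [44.3 46.1]
```

View pics/w28.png

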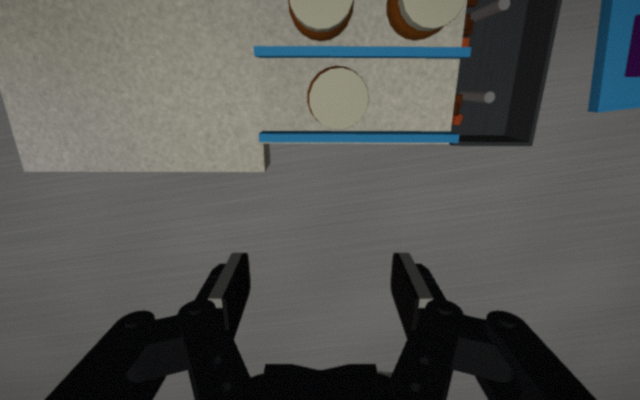

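View pics/t28c.png

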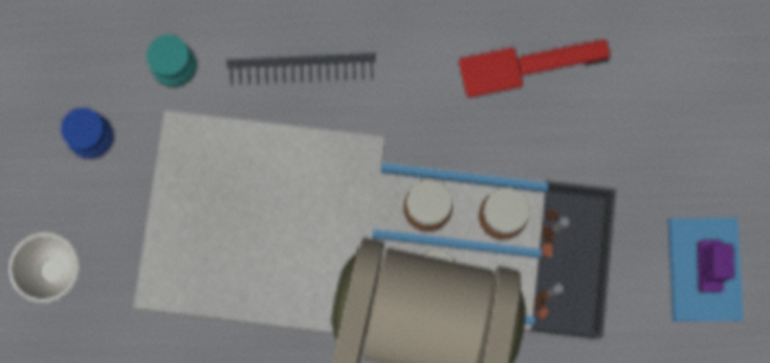

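View pics/s28c.png

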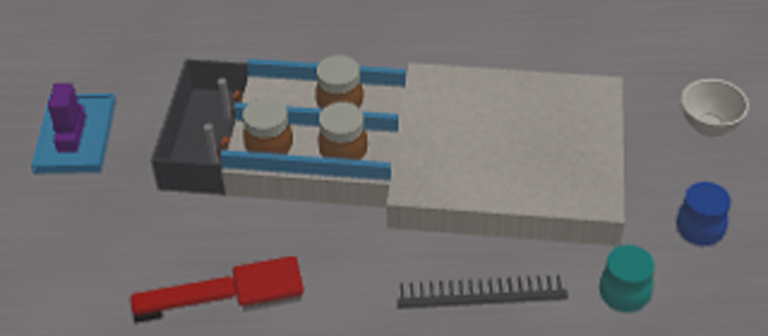

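All three jars stand in the lanes, and the ramekin, brush, comb and look-alikes have not moved. One last look at the chips in the trough, in an earlier unobstructed view.

```bash
python3 -c "
import cv2,numpy as np
a=cv2.imread('pics/w15.png')[60:270,60:215];b=cv2.imread('pics/w13.png')[20:255,320:470]
f=lambda x:cv2.resize(x,(380,560),interpolation=2)
cv2.imwrite('pics/tr.png',np.hstack([f(a),f(b)]))"
```

```text
(no output)
```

View pics/tr.png

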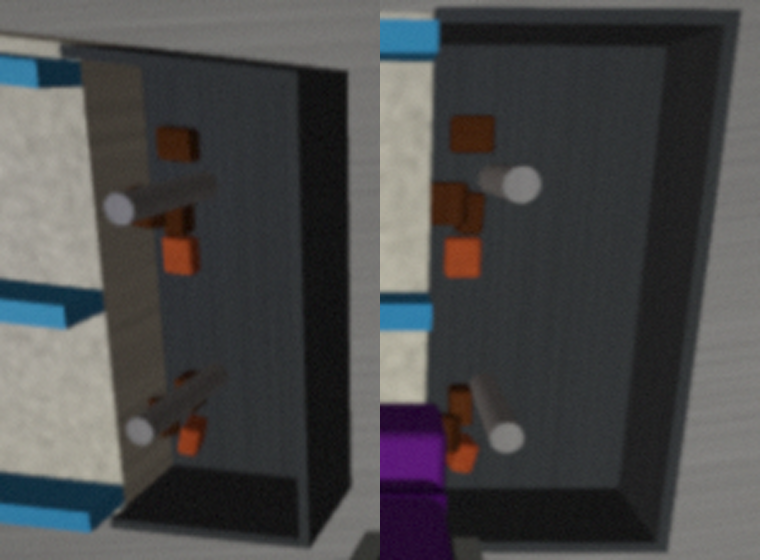

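All seven chips are in the trough: four from the far lane, three from the near lane. The arm is clear, so I hand in.

```bash
python3 -c "
from rig import order
print(order.finish_job())"
```

```text
the job is handed in; nothing more can be done
None
```

The job is done and handed in at about 39 s of the 210 s limit.

**What I did:**
- I took the groomer from its rest, wiped both lanes and put it back.
- I then slid the three jars present into the lanes, gripped at 20 N and pressed lightly down on the deck, so none was lifted.

**Last checks:**
- **Chips:** all seven are on the trough floor, four from the far lane and three from the near one. I saw this in views taken right after wiping. Both lanes were empty before the jars went in.
- **Groomer:** it stands upright inside its rest.
- **Jars:** all three are upright and fully between the rails, at tray (38,−115) and (37,−29) in the far lane and (−39,−44) in the near lane.
- **Other things:** the ramekin, brush, comb and the blue and teal look-alikes appear not to have moved. I checked this by eye in the final pictures.

**One disagreement:** I let go of the near-lane jar at about y −86, but it was next seen at −44. I took this to be the announced knock and left it there, since it was still properly between the rails.

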